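Unload the slide reader with the pull hook

TASK

Pick up the pull hook, hook its tip into the finger hole of the slide reader's tray and pull the tray fully out to its stop. Then, with the hook, push the carrier that lies on the tray sideways through the swing flap so that it drops flat into the return bin and the flap falls shut behind it, and put the hook down on the open bench, leaving the tray out. Keep the hand off the reader, its tray, its bin and the carrier, and leave everything else on the bench where it is.

Things in the scene. Friction and masses are not known exactly. Their poses are not given: they have to be found in the camera images.
- hook: Pull hook, 169 mm long, 160 g: black handle, black end plate behind, steel rod in front that dips and then turns straight down. Stands level on end plate and tip. Origin: under the handle's middle, at bench level; x from handle to tip, z up. End plate: x -55 to -45, 70 mm wide, 68 high. Rod: 9 mm thick; axis 25 mm up from x = 65 to 110, where it turns down to height 0.
- hook_grip (a point): Middle of the hook's handle bar, 55 mm above the hook's origin, near the balance point; axes as the hook's. The bar is 90 mm long in x, 22 mm wide in y, 42 to 68 mm above the origin.
- hook_tip (a point): Lowest point of the hook's downturned tip (hook frame 110, 0, 0 mm); axes as the hook's. The tip is 9 mm in diameter with a rounded end and hangs 25 mm below the rod's axis.
- reader: Slide reader: white case fixed to the bench, with a grey-framed clear return bin in front of it beside the tray's path. Origin: on the bench under the middle of the tray slot, in the plane of the front face; x points into the case (the tray comes out along -x), z up. Case: x 0 to 170, y -90 to 120, 105 mm high. Bin outside: x -112 to -12, y -125 to -39, 105 mm high with clear roof.
- tray (a joint): How far the tray is out, m: 0 shut, 0.100 at its stop; 1.5 N of friction, stays where left. Aluminium. Floor: top 45 mm above the bench, reader y -37 to 37, open at both sides; 76 mm long in x between front panel (88 mm wide, top at 64 mm) and rear wall (top at 61). Floor's middle: reader x = 38 mm minus travel, so -62 when out, facing the gate.
- tray_hole (a point): Centre of the 26 x 26 mm square finger hole through the tray's flat tongue (52 mm wide, 5 thick, sticks out 49 from the front panel), at the tongue's top, 47 mm above the bench, free space below. Moves with the tray; axes as the reader's. Shut, it is 30 mm in front of the case; a 12 mm bar closes its outer side.
- carrier: Carrier to unload: aluminium plate 70 x 50 x 16 mm with round glass window, 160 g, loose on the tray's floor, hidden in the case until the tray is out. Origin: centre of its underside; x (70 mm) and y (50 mm) along the reader's, z up. Starts 6 to 11 mm off the tray's middle towards the gate (-y), leaving about 20 mm of free tray floor behind it on the reader's +y side.
- flap (a joint): Angle of the grey flap hanging in the gate from a hinge 93 mm above the bench, rad: 0 hanging shut; opens only into the bin (towards reader -y), up to 1.4; falls shut by its own weight (40 g). Flap 82 mm wide, its lower edge 50 mm above the bench.
- gate (a point): Middle of the gate, reader frame (-62, -43, 45) mm: in the plane of the shut flap at tray floor level; axes as the reader's, so into the bin is -y. Opening 84 mm wide in x, from the sill's top 44 mm above the bench to a crossbar at 95 mm. The sill is 8 mm thick: reader y -47 to -39.
- bin_floor (a point): Centre of the return bin's floor, reader frame (-62, -84, 20) mm, axes as the reader's. The floor lies 24 mm below the sill and reaches from the sill (y -47) to y -121, 92 mm wide. A carrier pushed until its rear edge is past y = -47 drops in and lies flat below the flap.
- spare_carrier: Bystander: another carrier of the same make, loose on the open bench, 70 x 50 x 16 mm; origin under its centre.
- beaker: Bystander: glass beaker, 68 mm wide, 85 mm high; origin under its centre.
- flask: Bystander: conical glass flask, 80 mm wide, 130 mm high; origin under its centre.
- jar: Bystander: amber jar, 60 mm wide, 75 mm high; origin under its centre.
- weight: Bystander: brass balance weight, 50 mm wide, 68 mm high; origin under its centre.
- spatula: Bystander: spatula with black handle, 170 mm long, lying on the bench; origin under it.
Things that resemble listed ones, but are neither listed nor needed, are in the scene too. What is shaped like the hook but yellow is not meant.

How it is judged:
By the outcome, as a careful person would: the job done as asked, in the order asked, and still so for the second after the job is handed in, with the robot touching nothing.
It also fails if it takes over 64 s, if anything falls off the work surface, if the arm or the gripper's body presses on something with over 40 N, if the wrist force passes 120 N, or if a joint passes its speed limit or range.

ROBOT

A 7-joint arm with a two-finger parallel gripper is mounted at the origin on the work surface. World frame = base frame: x ahead of the robot, y to its left, z up, the work surface at z = 0. Lengths are in m, angles in rad, forces in N, time in s.
With the tool pointing down it reaches from about 0.4 to 0.85 m from the base axis. Payload 10.4 kg.
Tool frame: the origin (TCP) lies between the finger pads; the fingertips stand 22 mm ahead of it and the grasp point (between the pads) lies 3 mm ahead of it; y points along the fingers, x is the direction in which the jaws open and shut, and the axes are right-handed (so a half turn about y gives the same grasp; the last joint's range is limited). The gripper opens to 85 mm and grips with 20 to 120 N. Pads are 22 mm wide; open, the fingers measure 114 mm over their backs; the gripper's body (76 mm by 85 mm) begins 54 mm behind the grasp point. The pads swing forward as they close: fully open they stand 13 mm farther back than shut.
Start: joints at [-1.142, 0.332, -0.065, 1.46, 0.022, 1.35, -0.088], TCP at [0.273, 0.562, 0.253] pointing down, gripper open.
Joint ranges: [-2.6, 2.6], [-0.5, 2.12], [-1.47, 1.34], [0.16, 2.42], [-1.27, 4.41], [0.06, 2.06], [-2.6, 2.6]. Speed limits (rad/s): [2.22, 2.22, 2.79, 2.79, 3.14, 3.14, 3.14].

INTERFACE

Orientations are given as a unit quaternion [w, x, y, z].
In Python, from plant import state, read_camera, hand_in gives the robot as it stands.
- The arm moves only by the tool play_rows, never from a script. Its argument "plan" is a list of rows, each a list of 2 entries, a list of its own where there are three numbers: the shift along the tool's x, y, z as a fraction of full scale, then the turn about the tool's y as a fraction of full scale. In form: [[[tx, ty, tz], turn], ...]. A call has exactly 8 rows; each row shifts and turns the pose as measured when the row begins, along the tool's axes as they then stand; what a row does not reach is not made up. Full scale, the value 1, is 0.05 m for a shift and pi rad for a turn. A row lasts 1/8 s, in which the tool goes at most 62.5 mm and 10.7 degrees, less where a joint would pass 70% of its speed; a pose out of reach is approached as far as the arm can. A call with a number of a shift or a turn outside -1 to 1 is refused whole. A call with a gripper value outside its range is refused whole. "fingers" is the opening, from 0 (shut) to 1 (fully open), set as the call begins (left out, the last holds). The fingers move at their own pace and stop on an object; "squeeze" is the grip in N (left out, the last holds). Time passes only in rows, so rows that do not move let the fingers close, or fill a call up. It gives the time, the measured TCP pose, the force and the opening at its end, in the units of the state.
- state(): the state, without advancing time (a new reading comes with each control period).
- read_camera(name): name is "scene" or "top" or "wrist"; returns a dict with "frame" (480x640x3 uint8, red, green, blue), "mtx" (3x3 intrinsics, pixels), "dist_coeffs" ([k1, k2, p1, p2, k3] as OpenCV has them; the pictures are not rectified), "R" (3x3) and "t" (3): a world point X has camera coordinates R X + t; the wrist camera has in their place "mount" (4x4, takes a point from camera to tool coordinates, whose origin is the TCP and whose axes are the tool frame's). Camera axes: x right, y down, z forward; pixel columns grow to the right and rows downward; lengths in m; the calibration is good to about 2 mm. A picture is of the moment at which its call begins: read the wrist's pose just before it. There is no depth.
- hand_in(): hands the job in, once; it reports no verdict.
The state is a dict: "t": time; "joint_positions": joint angles; "dq": joint speeds; "tau": joint torques, N m; "eef_pos": TCP position; "ee_rot": TCP orientation; "contact_force": force on the tool from outside, world axes, zero at the start; "moment": the same for the moment, N m; "grip_width": opening from 0.0 (shut) to 1.0 (fully open).
Only numpy, scipy, OpenCV 4.12 (cv2) and the standard library are available. Lean on these libraries where they do the work, as an engineer would, in place of code of your own. Each camera call takes 0.05 s, during which the arm holds its last target.

## Working session

There is one attempt and no reset: what is moved stays moved. The work goes in short steps, Python scripts to look and compute and a tool call to move; the robot and the scene stay as the last step left them, time stands still between calls to the robot, and variables do not carry over. Pictures are saved under pics/ and viewed, and the job is handed in when it is done.

Besides the shell and the picture viewer there is one more tool, called after ">>>" by a JSON object that holds its "method" and its "body", one argument or row to a line. play_rows: Moves the arm, as the interface text tells. Its arguments: {"type":"object","properties":{"plan":{"type":"array"},"fingers":{"type":"number"},"squeeze":{"type":"number"}},"required":["plan"]}

```bash
ls; mkdir -p pics; python3 - <<'E'
from plant import state, read_camera
import cv2
s=state();print(s)
for n in ["scene","top","wrist"]:
    c=read_camera(n);cv2.imwrite(f"pics/{n}0.png",c["frame"][:,:,::-1])
    print(n,{k:v for k,v in c.items() if k!="frame"})
E
```

```text
pics
{'t': 0.0, 'joint_positions': array([-1.14156726,  0.33289237, -0.06468528,  1.46098134,  0.02160285,
        1.34989757, -0.08848404]), 'dq': array([-0.00042866, -0.00102863, -0.00132766,  0.00112275, -0.00324266,
       -0.00166458,  0.0018322 ]), 'tau': array([-6.88982072e-04, -6.25435567e+01,  4.89460677e-02, -3.91617537e+01,
        1.61970692e-02,  9.83175240e-03, -3.04065543e-05]), 'eef_pos': array([0.27273799, 0.56195031, 0.25248397]), 'ee_rot': array([-0.59898782,  0.59959007,  0.37487392, -0.37573246]), 'contact_force': array([-0.05047193, -0.36935391, -0.8990709 ]), 'moment': array([-0.00718646,  0.02755216, -0.04618521]), 'grip_width': 1.0000601933884525}
scene {'mtx': array([[605.81749112,   0.        , 321.13618483],
       [  0.        , 605.81749112, 228.10258507],
       [  0.        ,   0.        ,   1.        ]]), 'dist_coeffs': array([-0.14738729,  0.        ,  0.        ,  0.        ,  0.        ]), 'R': array([[ 0.75665207,  0.65377442,  0.0075265 ],
       [ 0.47218545, -0.53845348, -0.69793176],
       [-0.45223727,  0.53164542, -0.71612471]]), 't': array
[... 411 characters left out ...]
11658084,  0.00277245, -0.99317734]]), 't': array([-0.08952415,  0.51665386,  1.25838946])}
wrist {'mtx': array([[336.41832768,   0.        , 315.14450213],
       [  0.        , 336.41832768, 235.38863577],
       [  0.        ,   0.        ,   1.        ]]), 'dist_coeffs': array([-0.05504918,  0.        ,  0.        ,  0.        ,  0.        ]), 'mount': array([[ 9.99999855e-01,  5.23858038e-04, -1.23459556e-04,
         4.31594816e-04],
       [ 2.56996464e-04, -2.63221347e-01,  9.64735433e-01,
        -1.20277830e-01],
       [ 4.72887220e-04, -9.64735325e-01, -2.63221444e-01,
         6.62354633e-02],
       [ 0.00000000e+00,  0.00000000e+00,  0.00000000e+00,
         1.00000000e+00]])}
```

View pics/scene0.png

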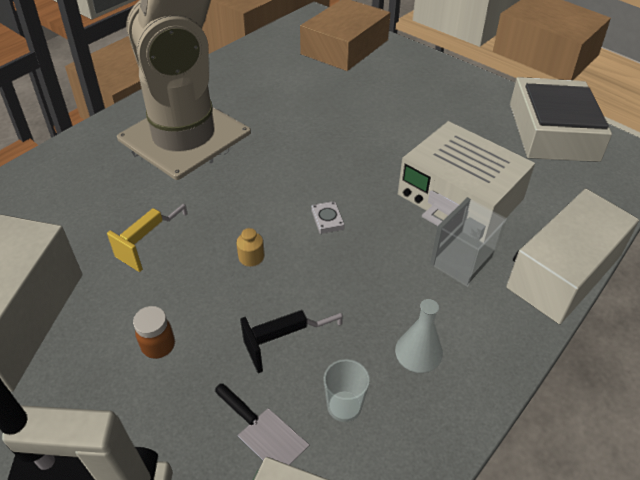

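View pics/top0.png

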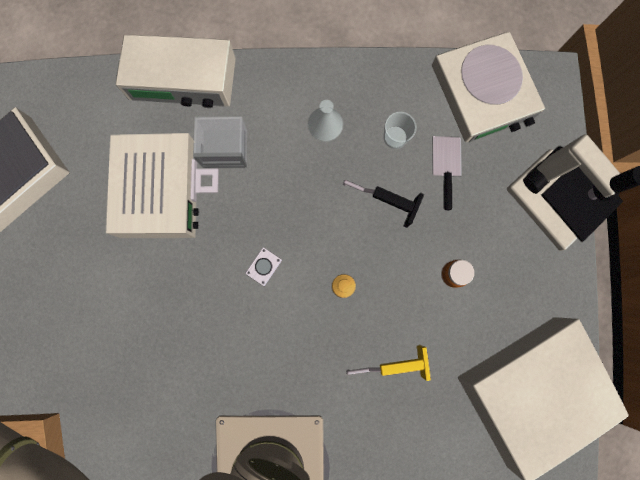

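View pics/wrist0.png

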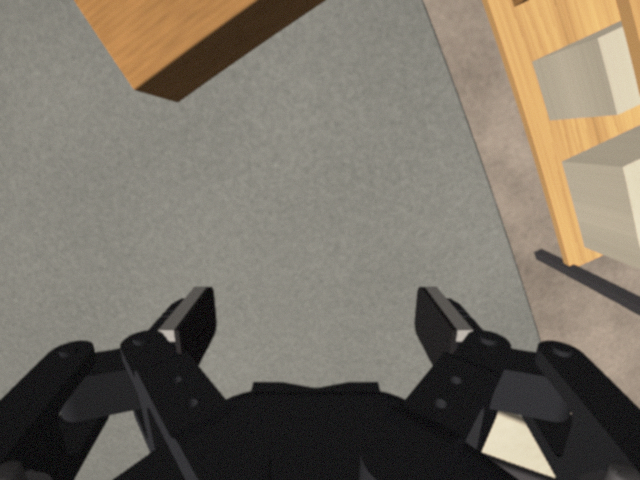

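```bash
cat > h.py <<'E'
import numpy as np,cv2
from plant import state, read_camera
from scipy.spatial.transform import Rotation as Rn
def rot(q): return Rn.from_quat([q[1],q[2],q[3],q[0]]).as_matrix()
def ray(c,uv,R=None,t=None):
    p=cv2.undistortPoints(np.array([[uv]],float),c["mtx"],c["dist_coeffs"])[0,0]
    R=c["R"] if R is None else R; t=c["t"] if t is None else t
    return -R.T@t, R.T@np.array([p[0],p[1],1])
def wristRt(c,s):
    T=np.eye(4);T[:3,:3]=rot(s["ee_rot"]);T[:3,3]=s["eef_pos"]
    M=np.linalg.inv(T@c["mount"]);return M[:3,:3],M[:3,3]
def atz(c,uv,z,R=None,t=None):
    o,d=ray(c,uv,R,t);return o+d*(z-o[2])/d[2]
def proj(c,X,R=None,t=None):
    R=c["R"] if R is None else R; t=c["t"] if t is None else t
    return cv2.projectPoints(np.array(X,float).reshape(-1,3),cv2.Rodrigues(R)[0],t,c["mtx"],c["dist_coeffs"])[0][:,0]
def crop(f,x0,y0,x1,y1,k,name):
    im=cv2.resize(f[y0:y1,x0:x1],None,fx=k,fy=k,interpolation=cv2.INTER_CUBIC)
    st=10 if k>=5 else 20
    for u in range((x0//st+1)*st,x1,st):
        cv2.line(im,((u-x0)*k,0),((u-x0)*k,8),(255,0,0),1);cv2.putText(im,str(u),((u-x0)*k-10,20),0,.4,(255,0,0),1)
    for v in range((y0//st+1)*st,y1,st):
        cv2.line(im,(0,(v-y0)*k),(8,(v-y0)*k),(255,0,0),1);cv2.putText(im,str(v),(10,(v-y0)*k+4),0,.4,(255,0,0),1)
    cv2.imwrite("pics/"+name,im[:,:,::-1])
E
python3 - <<'E'
from h import *
c=read_camera("top")["frame"]
crop(c,100,110,250,245,5,"t_reader.png");crop(c,335,170,435,235,8,"t_hook.png")
c=read_camera("scene")["frame"]
crop(c,390,110,540,290,4,"s_reader.png");crop(c,230,300,350,380,6,"s_hook.png")
E
```

```text
(no output)
```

View pics/t_reader.png

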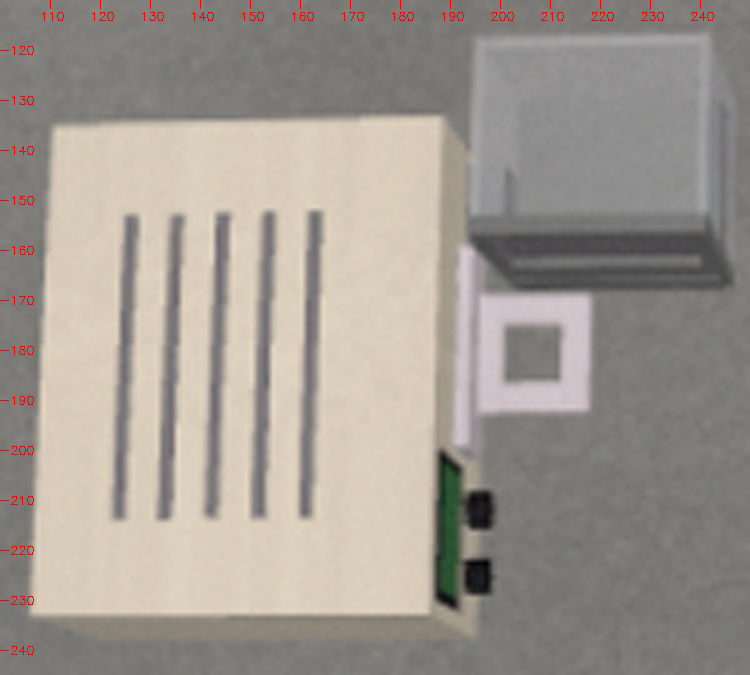

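View pics/t_hook.png

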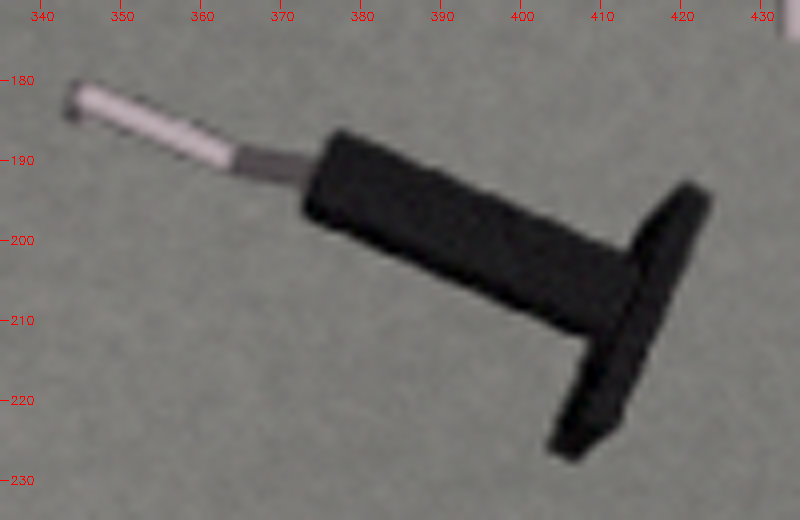

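View pics/s_reader.png

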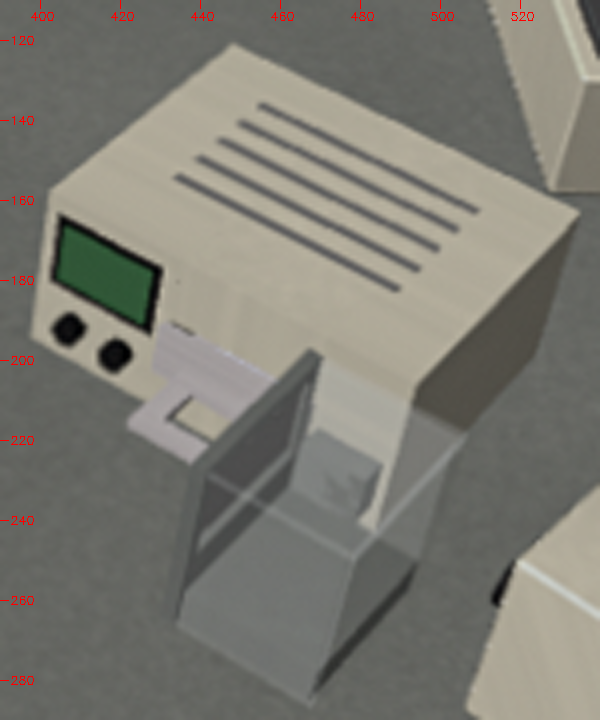

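View pics/s_hook.png

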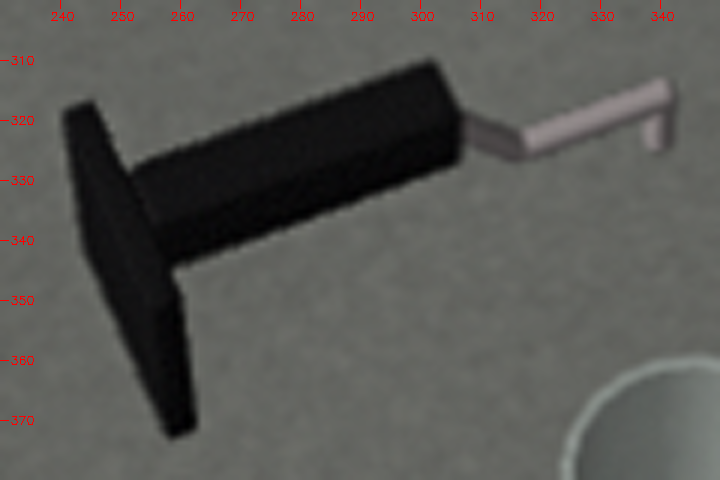

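```bash
cat > fit.py <<'E'
from h import *
from scipy.optimize import least_squares
def pose2(p,X):
    X=np.array(X,float)/1000;c,s=np.cos(p[2]),np.sin(p[2])
    return np.c_[p[0]+c*X[:,0]-s*X[:,1],p[1]+s*X[:,0]+c*X[:,1],X[:,2]]
def fit(obs,p0):
    f=lambda p:np.concatenate([(proj(c,pose2(p,[o[0] for o in l]))-np.array([o[1] for o in l])+.5).ravel() for c,l in obs])
    r=least_squares(f,p0,loss='soft_l1');return r.x,f(r.x).reshape(-1,2)
E
python3 - <<'E'
from fit import *
T=read_camera("top");S=read_camera("scene")
ro=[(T,[((0,-90,105),(188.5,133.3)),((170,-90,105),(110.5,135.2)),((170,120,105),(106.3,233)),((0,120,105),(186,233)),
 ((-17,-13,47),(212,175)),((-43,-13,47),(201,175))][:4]+[((-30,0,47),(206.6,180.4))]),
 (S,[((0,120,105),(403,158)),((170,120,105),(448.3,121)),((170,-90,105),(534.5,163)),((0,-90,105),(494,206))])]
p,e=fit(ro,[.6,.2,1.57]);print("reader",p,np.degrees(p[2]));print(e.round(1))
ho=[(T,[((-55,-35,68),(424,194.5)),((-45,-35,68),(420.8,192.5)),((45,-11,68),(377.5,186.3)),((114.5,0,25),(345,182))]),
 (S,[((45,11,68),(302.5,309.8)),((45,-11,68),(307,318.5)),((110,0,0),(339.5,325)),((112,0,29),(341,313.5)),((-55,-35,0),(258,373)),((-45,-35,0),(262.5,371.5)),((-45,35,68),(245.5,316.5)),((-55,35,68),(240.5,318.5))])]
for y in [1.2,1.9,]:
  p,e=fit(ho,[.5,-.2,y]);print("hook",p,np.degrees(p[2]));print(e.round(1))
for n,uv,z in [("flask",(325,120),0),("beaker",(396,138),0),("spat",(448,180),0),("weight",(343,288),0.03),("spare",(264,266),.016),("jar",(460,272),0.03)]: print(n,atz(T,uv,z).round(3))
E
```

```text
reader [0.62503525 0.16112973 1.56605962] 89.72860678393808
[[-0.1  0.4]
 [-0.1  0.5]
 [-0.2  0.7]
 [-0.1  0.2]
 [-0.2  0.6]
 [-0.3  0.7]
 [ 0.   0.8]
 [ 1.   0.7]
 [ 0.5  1.1]]
hook [ 0.57495236 -0.27055049  1.14081455] 65.36385864177261
[[ 0.5  1. ]
 [-0.6  1.1]
 [-0.6  0.4]
 [-1.3  0.1]
 [-0.3 -0.7]
 [ 0.6  0.6]
 [ 0.2 -0.1]
 [ 0.2  1.1]
 [-0.2  1.7]
 [ 1.   1.1]
 [-0.1 -0.1]
 [-0.9 -0.1]]
hook [ 0.57495236 -0.27055049  1.14081457] 65.36385978247972
[[ 0.5  1. ]
 [-0.6  1.1]
 [-0.6  0.4]
 [-1.3  0.1]
 [-0.3 -0.7]
 [ 0.6  0.6]
 [ 0.2 -0.1]
 [ 0.2  1.1]
 [-0.2  1.7]
 [ 1.   1.1]
 [-0.1 -0.1]
 [-0.9 -0.1]]
flask [ 0.771 -0.129  0.   ]
beaker [ 0.727 -0.289  0.   ]
spat [ 0.63  -0.404  0.   ]
weight [ 0.391 -0.162  0.03 ]
spare [0.441 0.008 0.016]
jar [ 0.421 -0.416  0.03 ]
```

```bash
cat >> h.py <<'E'
def plan(tgt,yaw=None,n=8,turnrows=None):
    """yaw: of tool x axis, mod pi; prints rows (constant split), simulating each row"""
    s=state();R=rot(s["ee_rot"]);p=s["eef_pos"].copy();tgt=np.array(tgt,float)
    print("t",round(s["t"],2),"p",p.round(4),"toolx yaw",np.degrees(np.arctan2(R[1,0],R[0,0])).round(2),"y axis",R[:,1].round(4),"F",s["contact_force"].round(1),"g",round(s["grip_width"],3),"q",s["joint_positions"].round(2))
    d=0
    if yaw is not None:
        d=(yaw-np.degrees(np.arctan2(R[1,0],R[0,0]))+90)%180-90
    w=d*np.sign(R[2,1])/180  # turn about tool y (down => negative)
    rows=[]
    for i in range(n):
        sh=R.T@((tgt-p)/(n-i));p=p+(tgt-p)/(n-i)
        rows.append([[round(float(x)/.05,3) for x in sh],round(float(w/n),4)])
        R=R@Rn.from_rotvec([0,w/n*np.pi,0]).as_matrix()
    print("d yaw",round(d,2),"maxrow",max(np.abs(r[0]).max() for r in rows),"turn/row deg",abs(d)/n);
    print(rows)
E
python3 - <<'E'
from h import *
plan([.575,-.2705,.25],65.36+90,n=24)
E
```

```text
t 0.35 p [0.2728 0.5622 0.2532] toolx yaw 64.12 y axis [-1.e-04 -2.e-04 -1.e+00] F [ 0.5 -0.8  0. ] g 1.002 q [-1.14  0.33 -0.06  1.46  0.02  1.35 -0.09]
d yaw -88.76 maxrow 0.738 turn/row deg 3.69816150929865
[[[-0.514, 0.003, -0.529], 0.0205], [[-0.479, 0.003, -0.562], 0.0205], [[-0.442, 0.003, -0.591], 0.0205], [[-0.403, 0.003, -0.619], 0.0205], [[-0.362, 0.003, -0.643], 0.0205], [[-0.32, 0.003, -0.665], 0.0205], [[-0.276, 0.003, -0.685], 0.0205], [[-0.232, 0.003, -0.701], 0.0205], [[-0.186, 0.003, -0.714], 0.0205], [[-0.139, 0.003, -0.725], 0.0205], [[-0.092, 0.003, -0.732], 0.0205], [[-0.045, 0.003, -0.737], 0.0205], [[0.003, 0.003, -0.738], 0.0205], [[0.05, 0.003, -0.737], 0.0205], [[0.098, 0.003, -0.732], 0.0205], [[0.145, 0.003, -0.724], 0.0205], [[0.191, 0.003, -0.713], 0.0205], [[0.237, 0.003, -0.699], 0.0205], [[0.281, 0.003, -0.683], 0.0205], [[0.325, 0.003, -0.663], 0.0205], [[0.367, 0.003, -0.641], 0.0205], [[0.407, 0.003, -0.616], 0.0205], [[0.446, 0.003, -0.588], 0.0205], [[0.483, 0.003, -0.558], 0.0205]]
```

>>> {"method": "play_rows", "body": {
  "plan": [
    [[-0.51,0,-0.53],0.02],
    [[-0.48,0,-0.56],0.02],
    [[-0.44,0,-0.59],0.02],
    [[-0.4,0,-0.62],0.02],
    [[-0.36,0,-0.64],0.02],
    [[-0.32,0,-0.66],0.02],
    [[-0.28,0,-0.68],0.02],
    [[-0.23,0,-0.7],0.02]
  ],
  "fingers": 1
}}

```text
t: 1.35
eef_pos: [0.3749, 0.2783, 0.2525]
ee_rot: [0.676, -0.675, -0.21, 0.21]
contact_force: [0.2, 0.5, -0.8]
grip_width: 0.999
```

```bash
python3 - <<'E'
from h import *
plan([.575,-.2705,.25],65.36+90,n=16)
E
```

```text
t 1.35 p [0.3749 0.2783 0.2525] toolx yaw 34.58 y axis [-7.e-04  1.e-03 -1.e+00] F [ 0.2  0.5 -0.8] g 0.999 q [-0.88 -0.02  0.14  1.87  0.    1.3  -0.13]
d yaw -59.22 maxrow 0.73 turn/row deg 3.7010265491664605
[[[-0.183, 0.002, -0.707], 0.0206], [[-0.137, 0.002, -0.717], 0.0206], [[-0.091, 0.002, -0.725], 0.0206], [[-0.044, 0.002, -0.729], 0.0206], [[0.003, 0.002, -0.73], 0.0206], [[0.05, 0.002, -0.728], 0.0206], [[0.097, 0.002, -0.724], 0.0206], [[0.144, 0.002, -0.716], 0.0206], [[0.19, 0.002, -0.705], 0.0206], [[0.235, 0.002, -0.691], 0.0206], [[0.279, 0.002, -0.675], 0.0206], [[0.322, 0.002, -0.655], 0.0206], [[0.364, 0.002, -0.633], 0.0206], [[0.404, 0.002, -0.608], 0.0206], [[0.442, 0.002, -0.581], 0.0206], [[0.479, 0.002, -0.551], 0.0206]]
```

>>> {"method": "play_rows", "body": {
  "plan": [
    [[-0.18,0,-0.71],0.02],
    [[-0.14,0,-0.72],0.02],
    [[-0.09,0,-0.73],0.02],
    [[-0.04,0,-0.73],0.02],
    [[0,0,-0.73],0.02],
    [[0.05,0,-0.73],0.02],
    [[0.1,0,-0.72],0.02],
    [[0.14,0,-0.72],0.02]
  ]
}}

```text
t: 2.35
eef_pos: [0.4762, -0.0154, 0.2528]
ee_rot: [0.708, -0.706, -0.025, 0.024]
contact_force: [0.5, 0.4, -0.2]
grip_width: 0.999
```

>>> {"method": "play_rows", "body": {
  "plan": [
    [[0.19,0,-0.7],0.02],
    [[0.24,0,-0.69],0.02],
    [[0.28,0,-0.68],0.02],
    [[0.32,0,-0.65],0.02],
    [[0.36,0,-0.63],0.02],
    [[0.4,0,-0.61],0.02],
    [[0.44,0,-0.58],0.02],
    [[0.48,0,-0.55],0.02]
  ]
}}

```text
t: 3.35
eef_pos: [0.5676, -0.3092, 0.2531]
ee_rot: [0.69, -0.687, 0.161, -0.163]
contact_force: [0.1, 0.6, 0.3]
grip_width: 0.999
```

```bash
python3 - <<'E'
from h import *
plan([.575,-.2705,.15],65.36+90,n=8)
s=state();c=read_camera("wrist");cv2.imwrite("pics/w1.png",c["frame"][:,:,::-1])
R,t=wristRt(c,s)
from fit import pose2
print(proj(c,pose2([.575,-.2705,1.1408],[(0,0,55),(110,0,25),(45,11,68),(45,-11,68),(-55,35,68),(-55,-35,68)]),R,t).round(1))
E
```

```text
t 3.35 p [ 0.5676 -0.3092  0.2531] toolx yaw -26.52 y axis [ 0.0033  0.0032 -1.    ] F [0.1 0.6 0.3] g 0.999 q [-0.11  0.45  0.75  1.43 -0.31  1.38  0.19]
d yaw 1.88 maxrow 0.258 turn/row deg 0.23516919798360902
[[[-0.027, 0.258, 0.094], -0.0013], [[-0.027, 0.258, 0.094], -0.0013], [[-0.026, 0.258, 0.094], -0.0013], [[-0.026, 0.258, 0.094], -0.0013], [[-0.025, 0.258, 0.094], -0.0013], [[-0.025, 0.258, 0.094], -0.0013], [[-0.025, 0.258, 0.094], -0.0013], [[-0.024, 0.258, 0.095], -0.0013]]
[[303.2 176.6]
 [299.6  57.9]
 [288.  126.4]
 [313.2 125.5]
 [268.1 237.9]
 [342.3 235.6]]
```

View pics/w1.png

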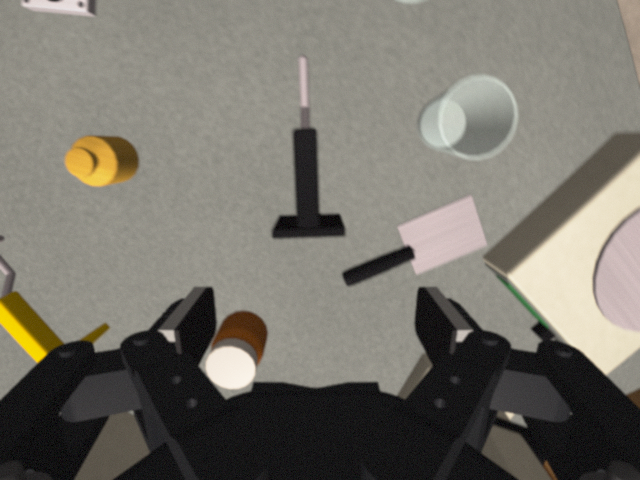

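```bash
python3 - <<'E'
from h import *
crop(read_camera("wrist")["frame"],255,45,365,245,3,"w1c.png")
E
```

```text
(no output)
```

View pics/w1c.png

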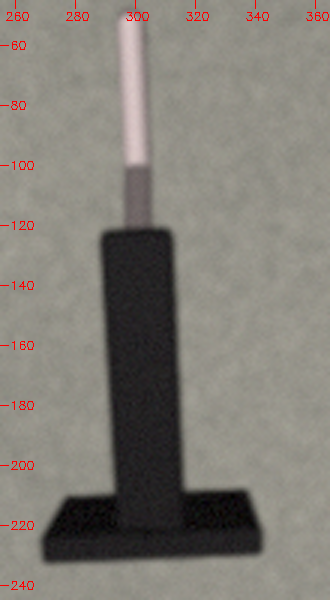

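```bash
python3 - <<'E'
from fit import *
s=state();c=read_camera("wrist");crop(c["frame"],255,45,365,245,3,"w1d.png")
R,t=wristRt(c,s);c["R"],c["t"]=R,t
p,e=fit([(c,[((45,11,68),(289,122)),((45,-11,68),(312.3,121.3)),((-55,35,68),(269.5,232)),((-55,-35,68),(342,230)),((114.5,0,25),(298,49.5))])],[.575,-.27,1.14])
print(p,np.degrees(p[2]),e.round(1))
plan([.575,-.2705,.15],65.36+90,n=8)
E
```

```text
[ 0.57539089 -0.27012133  1.14738861] 65.74052480938799 [[-1.6 -0.1]
 [ 0.5 -0.6]
 [-0.7  2.5]
 [ 1.3  1.4]
 [ 0.2 -1.4]]
t 3.5 p [ 0.5666 -0.3102  0.2527] toolx yaw -26.6 y axis [ 0.0019  0.0019 -1.    ] F [-0.6  1.   0.6] g 1.002 q [-0.11  0.45  0.75  1.44 -0.31  1.37  0.19]
d yaw 1.96 maxrow 0.257 turn/row deg 0.24477560552193012
[[[-0.026, 0.257, 0.097], -0.0014], [[-0.025, 0.257, 0.098], -0.0014], [[-0.025, 0.257, 0.098], -0.0014], [[-0.025, 0.257, 0.098], -0.0014], [[-0.024, 0.257, 0.098], -0.0014], [[-0.024, 0.257, 0.098], -0.0014], [[-0.023, 0.257, 0.098], -0.0014], [[-0.023, 0.257, 0.098], -0.0014]]
```

View pics/w1d.png

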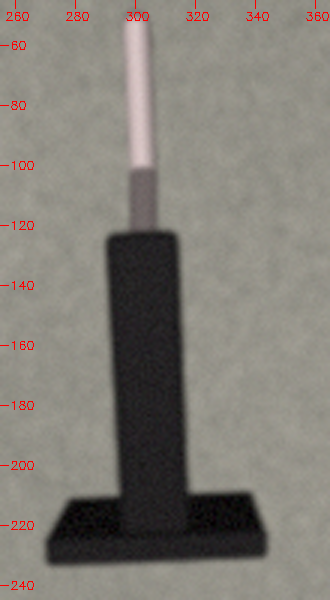

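>>> {"method": "play_rows", "body": {
  "plan": [
    [[-0.03,0.26,0.1],-0.0014],
    [[-0.025,0.26,0.1],-0.0014],
    [[-0.025,0.26,0.1],-0.0014],
    [[-0.025,0.26,0.1],-0.0014],
    [[-0.025,0.26,0.1],-0.0014],
    [[-0.025,0.26,0.1],-0.0014],
    [[-0.025,0.26,0.1],-0.0014],
    [[-0.02,0.26,0.1],-0.0014]
  ]
}}

```text
t: 4.5
eef_pos: [0.5754, -0.2633, 0.1417]
ee_rot: [0.693, -0.69, 0.148, -0.149]
contact_force: [0.9, -0.4, -0.3]
grip_width: 1.001
```

```bash
python3 - <<'E'
from h import *
plan([.5752,-.2703,.058],65.5+90,n=7)
E
```

```text
t 4.5 p [ 0.5754 -0.2633  0.1417] toolx yaw -24.19 y axis [ 0.0024  0.0043 -1.    ] F [ 0.9 -0.4 -0.3] g 1.001 q [-0.16  0.5   0.69  1.6  -0.35  1.16  0.19]
d yaw -0.31 maxrow 0.239 turn/row deg 0.04495417230149152
[[[0.008, 0.239, -0.02], 0.0002], [[0.008, 0.239, -0.02], 0.0002], [[0.008, 0.239, -0.02], 0.0002], [[0.008, 0.239, -0.02], 0.0002], [[0.008, 0.239, -0.02], 0.0002], [[0.008, 0.239, -0.02], 0.0002], [[0.008, 0.239, -0.02], 0.0002]]
```

>>> {"method": "play_rows", "body": {
  "plan": [
    [[0.01,0.22,-0.02],0],
    [[0.01,0.22,-0.02],0],
    [[0.01,0.22,-0.02],0],
    [[0.01,0.22,-0.02],0],
    [[0.01,0.22,-0.02],0],
    [[0.01,0.2,-0.02],0],
    [[0,0.1,-0.02],0],
    [[0,0,0],0]
  ]
}}

```text
t: 5.5
eef_pos: [0.575, -0.2716, 0.0658]
ee_rot: [0.693, -0.69, 0.148, -0.148]
contact_force: [-0.1, -0.1, 0.7]
grip_width: 0.996
```

```bash
python3 - <<'E'
from h import *
plan([.5752,-.2703,.058],65.5+90,n=3)
E
```

```text
t 5.5 p [ 0.575  -0.2716  0.0658] toolx yaw -24.22 y axis [ 0.0012  0.0041 -1.    ] F [-0.1 -0.1  0.7] g 0.996 q [-0.11  0.6   0.65  1.65 -0.41  1.04  0.24]
d yaw -0.28 maxrow 0.052 turn/row deg 0.0931725858386206
[[[-0.002, 0.052, 0.008], 0.0005], [[-0.002, 0.052, 0.008], 0.0005], [[-0.002, 0.052, 0.008], 0.0005]]
```

>>> {"method": "play_rows", "body": {
  "plan": [
    [[0,0.05,0.01],0],
    [[0,0.05,0.01],0],
    [[0,0.05,0],0],
    [[0,0,0],0],
    [[0,0,0],0],
    [[0,0,0],0],
    [[0,0,0],0],
    [[0,0,0],0]
  ]
}}

```text
t: 6.5
eef_pos: [0.5762, -0.2706, 0.059]
ee_rot: [0.693, -0.69, 0.147, -0.149]
contact_force: [-0.5, -0.3, -0.3]
grip_width: 0.999
```

>>> {"method": "play_rows", "body": {
  "plan": [
    [[0,0,0],0],
    [[0,0,0],0],
    [[0,0,0],0],
    [[0,0,0],0],
    [[0,0,0],0],
    [[0,0,0],0],
    [[0,0,0],0],
    [[0,0,0],0]
  ],
  "fingers": 0,
  "squeeze": 90
}}

```text
t: 7.5
eef_pos: [0.5763, -0.2707, 0.0592]
ee_rot: [0.693, -0.69, 0.147, -0.149]
contact_force: [0.4, 0.1, 1.4]
grip_width: 0.245
```

```bash
python3 - <<'E'
from h import *
plan([.56,-.15,.16],0,n=16)
E
```

```text
t 7.5 p [ 0.5763 -0.2707  0.0592] toolx yaw -24.22 y axis [ 0.0035  0.0037 -1.    ] F [0.4 0.1 1.4] g 0.245 q [-0.11  0.6   0.64  1.65 -0.42  1.02  0.24]
d yaw 24.22 maxrow 0.151 turn/row deg 1.5136219859691433
[[[-0.08, -0.125, 0.13], -0.0084], [[-0.077, -0.125, 0.132], -0.0084], [[-0.073, -0.125, 0.134], -0.0084], [[-0.07, -0.125, 0.136], -0.0084], [[-0.066, -0.125, 0.138], -0.0084], [[-0.062, -0.125, 0.139], -0.0084], [[-0.059, -0.125, 0.141], -0.0084], [[-0.055, -0.125, 0.142], -0.0084], [[-0.051, -0.125, 0.144], -0.0084], [[-0.047, -0.125, 0.145], -0.0084], [[-0.044, -0.125, 0.146], -0.0084], [[-0.04, -0.125, 0.147], -0.0084], [[-0.036, -0.125, 0.148], -0.0084], [[-0.032, -0.125, 0.149], -0.0084], [[-0.028, -0.125, 0.15], -0.0084], [[-0.024, -0.125, 0.151], -0.0084]]
```

>>> {"method": "play_rows", "body": {
  "plan": [
    [[0,-0.15,0],0],
    [[0,-0.2,0],0],
    [[0,-0.2,0],0],
    [[0,-0.25,0],0],
    [[0,-0.25,0.1],-0.01],
    [[0,-0.25,0.2],-0.02],
    [[0,-0.2,0.3],-0.02],
    [[0,-0.1,0.3],-0.02]
  ]
}}

```text
t: 8.5
eef_pos: [0.5912, -0.2261, 0.1453]
ee_rot: [0.705, -0.703, 0.065, -0.068]
contact_force: [1.2, -0.5, -2.2]
grip_width: 0.242
```

```bash
python3 - <<'E'
from h import *
plan([.618,-.06,.15],-.27,n=8)
T=read_camera("top")["frame"];crop(T,300,130,440,240,5,"t2.png")
E
```

```text
t 8.5 p [ 0.5912 -0.2261  0.1453] toolx yaw -10.8 y axis [ 0.0036  0.0036 -1.    ] F [ 1.2 -0.5 -2.2] g 0.242 q [-0.19  0.48  0.64  1.6  -0.31  1.16  0.33]
d yaw 10.53 maxrow 0.421 turn/row deg 1.3158206372508339
[[[-0.012, -0.01, 0.42], -0.0073], [[-0.002, -0.01, 0.421], -0.0073], [[0.007, -0.01, 0.421], -0.0073], [[0.017, -0.01, 0.42], -0.0073], [[0.027, -0.01, 0.42], -0.0073], [[0.036, -0.01, 0.419], -0.0073], [[0.046, -0.01, 0.418], -0.0073], [[0.056, -0.01, 0.417], -0.0073]]
```

View pics/t2.png

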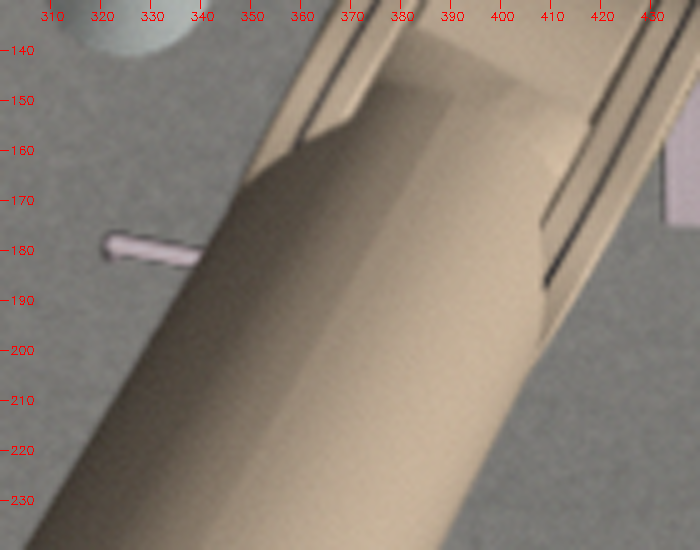

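>>> {"method": "play_rows", "body": {
  "plan": [
    [[-0.01,0,0.38],-0.008],
    [[0,0,0.4],-0.008],
    [[0.01,0,0.4],-0.008],
    [[0.02,0,0.4],-0.008],
    [[0.03,0,0.4],-0.008],
    [[0.04,0,0.4],-0.008],
    [[0.05,0,0.4],-0.006],
    [[0.05,0,0.3],-0.003]
  ]
}}

```text
t: 9.55
eef_pos: [0.6166, -0.0587, 0.1452]
ee_rot: [0.709, -0.705, -0.004, 0.003]
contact_force: [1.0, -0.3, -0.7]
grip_width: 0.241
```

```bash
python3 - <<'E'
from h import *
plan([.6245,.021,.13],-.27,n=8)
E
```

```text
t 9.55 p [ 0.6166 -0.0587  0.1452] toolx yaw 0.58 y axis [ 0.0022  0.0055 -1.    ] F [ 1.  -0.3 -0.7] g 0.241 q [-0.41  0.44  0.56  1.63 -0.25  1.14  0.22]
d yaw -0.85 maxrow 0.199 turn/row deg 0.10614990848847228
[[[0.022, 0.039, 0.199], 0.0006], [[0.021, 0.039, 0.199], 0.0006], [[0.021, 0.039, 0.199], 0.0006], [[0.02, 0.039, 0.199], 0.0006], [[0.02, 0.039, 0.199], 0.0006], [[0.02, 0.039, 0.199], 0.0006], [[0.019, 0.039, 0.199], 0.0006], [[0.019, 0.039, 0.199], 0.0006]]
```

>>> {"method": "play_rows", "body": {
  "plan": [
    [[0.02,0.03,0.19],0.001],
    [[0.02,0.03,0.2],0.001],
    [[0.02,0.03,0.2],0.001],
    [[0.02,0.03,0.2],0.001],
    [[0.02,0.03,0.2],0.001],
    [[0.02,0.03,0.2],0],
    [[0.02,0.03,0.15],0],
    [[0,0,0],0]
  ]
}}

```text
t: 10.55
eef_pos: [0.6241, 0.013, 0.1341]
ee_rot: [0.709, -0.705, 0.002, -0.003]
contact_force: [-0.5, -0.8, -1.8]
grip_width: 0.243
```

```bash
python3 - <<'E'
from h import *
plan([.6245,.021,.13],-.27,n=4)
T=read_camera("top")["frame"];crop(T,160,130,300,240,5,"t3.png")
S=read_camera("scene")["frame"];crop(S,340,140,540,290,4,"s3.png")
E
```

```text
t 10.55 p [0.6241 0.013  0.1341] toolx yaw -0.41 y axis [ 0.0019  0.005  -1.    ] F [-0.5 -0.8 -1.8] g 0.243 q [-0.5   0.45  0.53  1.63 -0.26  1.12  0.09]
d yaw 0.14 maxrow 0.04 turn/row deg 0.03517520469724289
[[[0.002, 0.021, 0.04], -0.0002], [[0.002, 0.021, 0.04], -0.0002], [[0.002, 0.021, 0.04], -0.0002], [[0.002, 0.021, 0.04], -0.0002]]
```

View pics/t3.png

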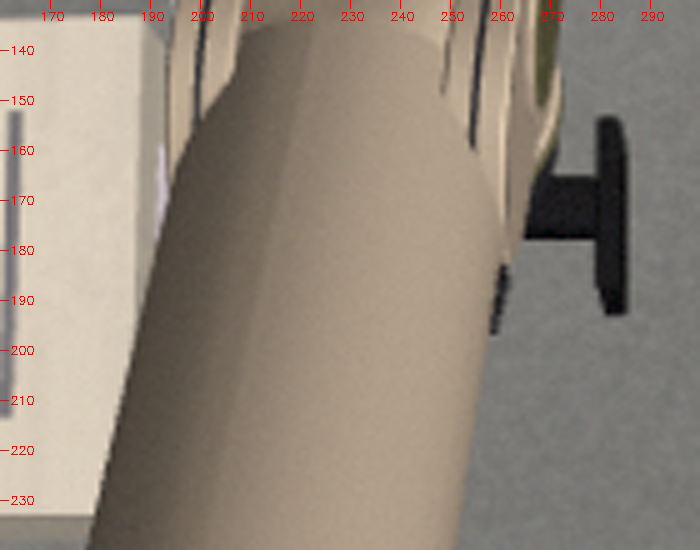

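View pics/s3.png

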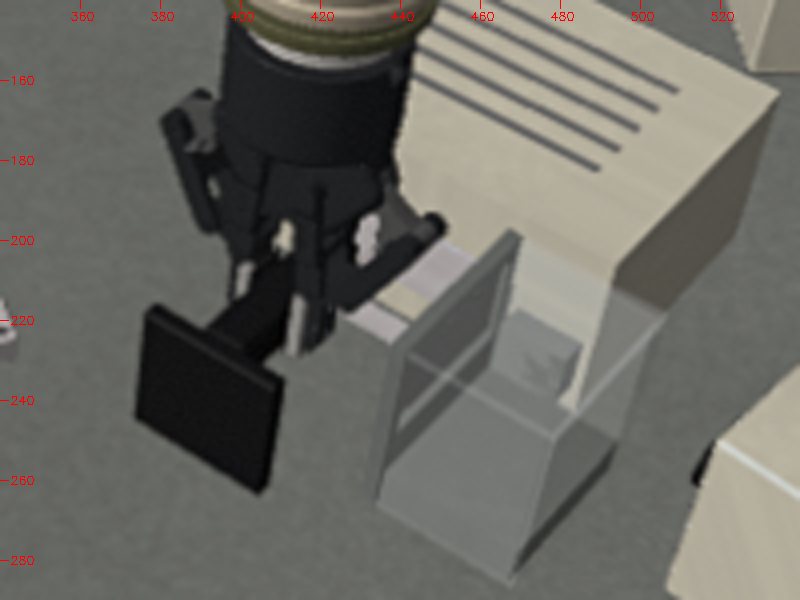

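```bash
python3 - <<'E'
from h import *
s=state();c=read_camera("wrist");R,t=wristRt(c,s)
crop(c["frame"],230,0,430,240,3,"w3.png")
from fit import pose2
print("hole",proj(c,pose2([.625,.1611,1.566],[(-30,0,47),(-17,13,47),(-17,-13,47),(-43,13,47),(-43,-13,47)]),R,t).round(1))
p=s["eef_pos"];T=rot(s["ee_rot"])
tip=[p+T@np.array([0,y,.110]) for y in (.0592,.0342)]
print("tip",np.array(tip).round(4),proj(c,tip,R,t).round(1))
E
```

```text
hole [[313.6  50. ]
 [290.2  25.2]
 [336.8  25.1]
 [291.   74.4]
 [336.3  74.3]]
tip [[0.6251 0.1222 0.0756]
 [0.6251 0.1221 0.1006]] [[314.2  53.5]
 [313.9  38.1]]
```

View pics/w3.png

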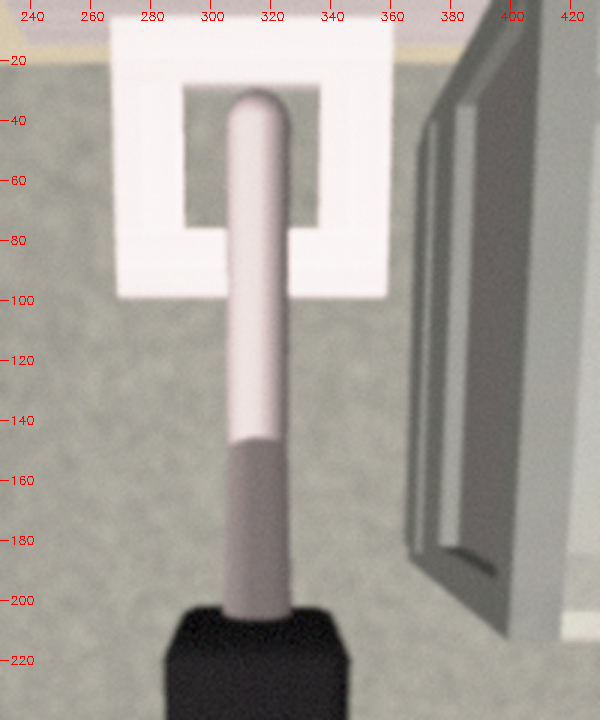

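>>> {"method": "play_rows", "body": {
  "plan": [
    [[0,0,0.06],0],
    [[0,0,0.07],0],
    [[0,0.05,0.05],0],
    [[0,0.15,0],0],
    [[0,0.2,0],0],
    [[0,0.2,0],0],
    [[0,0.15,0],0],
    [[0,0.06,0],0]
  ]
}}

```text
t: 11.7
eef_pos: [0.6238, 0.0203, 0.0905]
ee_rot: [0.709, -0.706, 0.003, -0.004]
contact_force: [0.7, 0.4, -1.0]
grip_width: 0.242
```

```bash
python3 - <<'E'
from h import *
plan([.624,-.079,.091],-.27,n=16)
s=state();c=read_camera("wrist");R,t=wristRt(c,s)
crop(c["frame"],230,0,430,240,3,"w4.png")
E
```

```text
t 11.7 p [0.6238 0.0203 0.0905] toolx yaw -0.58 y axis [ 0.0013  0.004  -1.    ] F [ 0.7  0.4 -1. ] g 0.242 q [-0.5   0.5   0.52  1.66 -0.28  1.05  0.09]
d yaw 0.31 maxrow 0.124 turn/row deg 0.019638073084486507
[[[0.001, -0.001, -0.124], -0.0001], [[0.001, -0.001, -0.124], -0.0001], [[0.001, -0.001, -0.124], -0.0001], [[0.001, -0.001, -0.124], -0.0001], [[0.001, -0.001, -0.124], -0.0001], [[0.001, -0.001, -0.124], -0.0001], [[0.001, -0.001, -0.124], -0.0001], [[0.001, -0.001, -0.124], -0.0001], [[0.001, -0.001, -0.124], -0.0001], [[0.001, -0.001, -0.124], -0.0001], [[0.001, -0.001, -0.124], -0.0001], [[0.001, -0.001, -0.124], -0.0001], [[0.001, -0.001, -0.124], -0.0001], [[0.001, -0.001, -0.124], -0.0001], [[0.001, -0.001, -0.124], -0.0001], [[0.001, -0.001, -0.124], -0.0001]]
```

View pics/w4.png

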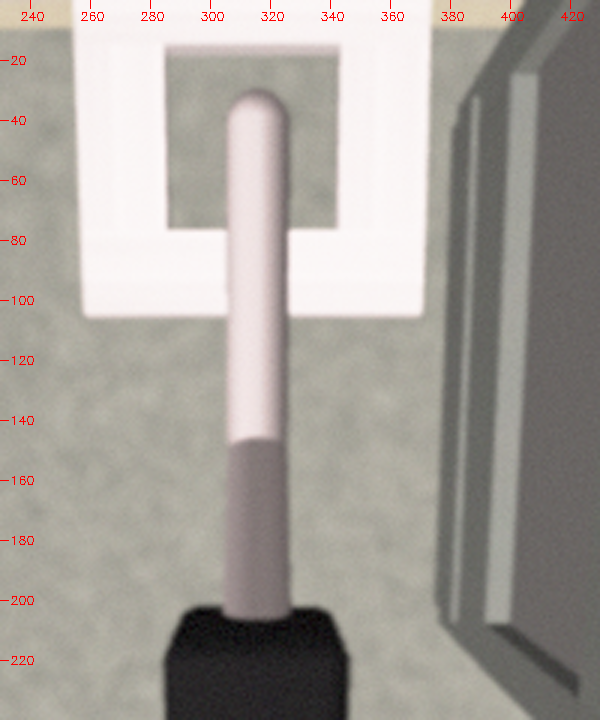

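>>> {"method": "play_rows", "body": {
  "plan": [
    [[0,0,-0.08],0],
    [[0,0,-0.12],0],
    [[0,0,-0.12],0],
    [[0,0,-0.12],0],
    [[0,0,-0.12],0],
    [[0,0,-0.12],0],
    [[0,0,-0.12],0],
    [[0,0,-0.12],0]
  ]
}}

```text
t: 12.75
eef_pos: [0.6236, -0.0278, 0.0908]
ee_rot: [0.709, -0.705, 0.003, -0.004]
contact_force: [-0.3, 1.9, -2.5]
grip_width: 0.243
```

```bash
python3 - <<'E'
from h import *
plan([.624,-.0875,.091],-.27,n=8)
E
```

```text
t 12.75 p [ 0.6236 -0.0278  0.0908] toolx yaw -0.54 y axis [ 0.002   0.0055 -1.    ] F [-0.3  1.9 -2.5] g 0.243 q [-0.43  0.51  0.53  1.66 -0.29  1.05  0.18]
d yaw 0.27 maxrow 0.149 turn/row deg 0.03368563954662562
[[[0.002, -0.001, -0.149], -0.0002], [[0.002, -0.001, -0.149], -0.0002], [[0.002, -0.001, -0.149], -0.0002], [[0.002, -0.001, -0.149], -0.0002], [[0.002, -0.001, -0.149], -0.0002], [[0.002, -0.001, -0.149], -0.0002], [[0.002, -0.001, -0.149], -0.0002], [[0.002, -0.001, -0.149], -0.0002]]
```

>>> {"method": "play_rows", "body": {
  "plan": [
    [[0,0,-0.14],0],
    [[0,0,-0.14],0],
    [[0,0,-0.14],0],
    [[0,0,-0.14],0],
    [[0,0,-0.14],0],
    [[0,0,-0.14],0],
    [[0,0,-0.14],0],
    [[0,0,-0.08],0]
  ]
}}

```text
t: 13.75
eef_pos: [0.623, -0.0851, 0.0906]
ee_rot: [0.709, -0.705, 0.003, -0.004]
contact_force: [0.3, 2.4, -1.8]
grip_width: 0.247
```

>>> {"method": "play_rows", "body": {
  "plan": [
    [[0,0,-0.05],0],
    [[0,0,-0.05],0],
    [[0,0,-0.05],0],
    [[0,0,-0.05],0],
    [[0,0,-0.05],0],
    [[0,0,-0.05],0],
    [[0,0,-0.05],0],
    [[0,0,-0.05],0]
  ]
}}

```text
t: 14.75
eef_pos: [0.6244, -0.089, 0.0885]
ee_rot: [0.715, -0.699, -0.001, 0.001]
contact_force: [1.6, 6.6, -2.5]
grip_width: 0.245
```

```bash
python3 - <<'E'
from h import *
plan([.624,-.0875,.091],-.27,n=8)
s=state();c=read_camera("wrist");R,t=wristRt(c,s)
crop(c["frame"],230,0,430,240,3,"w5.png")
T=read_camera("top")["frame"];crop(T,160,110,300,220,5,"t5.png")
E
```

```text
t 14.75 p [ 0.6244 -0.089   0.0885] toolx yaw 0.19 y axis [ 2.000e-04  2.380e-02 -9.997e-01] F [ 1.6  6.6 -2.5] g 0.245 q [-0.32  0.53  0.53  1.64 -0.32  1.06  0.31]
d yaw -0.46 maxrow 0.006 turn/row deg 0.05724127941218171
[[[-0.001, -0.006, 0.004], 0.0003], [[-0.001, -0.006, 0.004], 0.0003], [[-0.001, -0.006, 0.004], 0.0003], [[-0.001, -0.006, 0.004], 0.0003], [[-0.001, -0.006, 0.004], 0.0003], [[-0.001, -0.006, 0.004], 0.0003], [[-0.001, -0.006, 0.004], 0.0003], [[-0.001, -0.006, 0.004], 0.0003]]
```

View pics/w5.png

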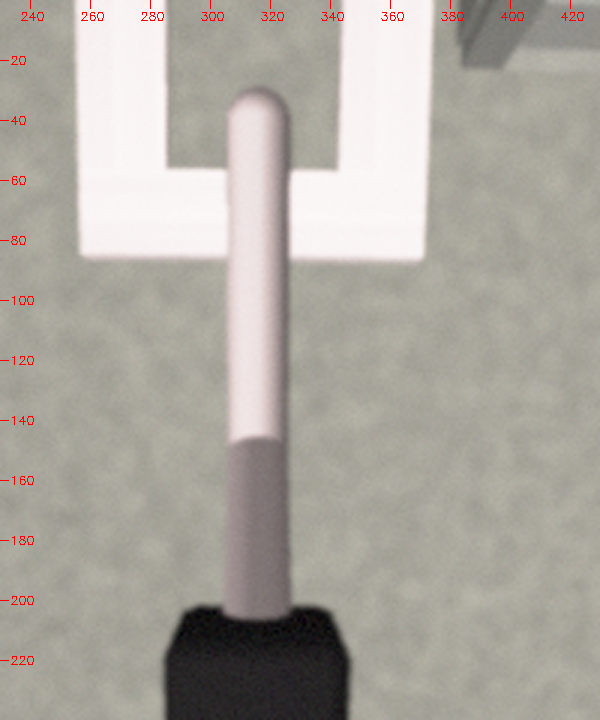

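View pics/t5.png

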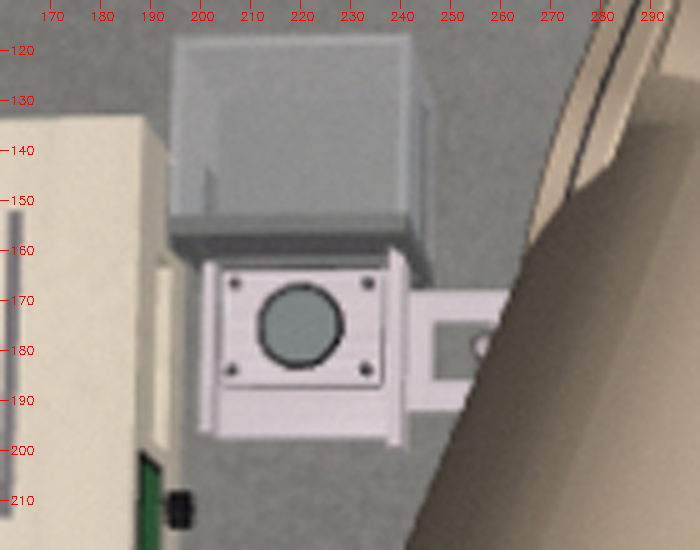

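>>> {"method": "play_rows", "body": {
  "plan": [
    [[0,0,0.08],0],
    [[0,0,0.06],0],
    [[0,0,0],0],
    [[0,-0.1,0],0],
    [[0,-0.2,0],0],
    [[0,-0.3,0],0],
    [[0,-0.4,0],0],
    [[0,-0.4,0],0]
  ]
}}

```text
t: 15.85
eef_pos: [0.624, -0.0852, 0.163]
ee_rot: [0.715, -0.699, -0.001, 0.001]
contact_force: [0.3, 0.6, -2.4]
grip_width: 0.24
```

```bash
python3 - <<'E'
from h import *
plan([.465,.099,.185],89.73,n=16)
E
```

```text
t 15.85 p [ 0.624  -0.0852  0.163 ] toolx yaw 0.09 y axis [ 1.000e-04  2.150e-02 -9.998e-01] F [ 0.3  0.6 -2.4] g 0.24 q [-0.35  0.44  0.56  1.58 -0.27  1.19  0.27]
d yaw 89.64 maxrow 0.305 turn/row deg 5.602232525358012
[[[-0.198, -0.023, 0.231], -0.0311], [[-0.175, -0.023, 0.249], -0.0311], [[-0.15, -0.023, 0.265], -0.0311], [[-0.123, -0.023, 0.279], -0.0311], [[-0.095, -0.023, 0.289], -0.0311], [[-0.067, -0.023, 0.297], -0.0311], [[-0.037, -0.023, 0.302], -0.0311], [[-0.008, -0.023, 0.305], -0.0311], [[0.022, -0.023, 0.304], -0.0311], [[0.052, -0.023, 0.3], -0.0311], [[0.081, -0.023, 0.294], -0.0311], [[0.109, -0.023, 0.284], -0.0311], [[0.136, -0.023, 0.272], -0.0311], [[0.162, -0.023, 0.258], -0.0311], [[0.187, -0.023, 0.241], -0.0311], [[0.209, -0.023, 0.221], -0.0311]]
```

```bash
sed -i 's/+90)%180-90/+180)%360-180/' h.py; python3 - <<'E'
from h import *
plan([.465,.099,.185],-90.27,n=16)
E
```

```text
t 15.85 p [ 0.624  -0.0852  0.163 ] toolx yaw 0.09 y axis [ 1.000e-04  2.150e-02 -9.998e-01] F [ 0.3  0.6 -2.4] g 0.24 q [-0.35  0.44  0.56  1.58 -0.27  1.19  0.27]
d yaw -90.36 maxrow 0.305 turn/row deg 5.647767474641989
[[[-0.198, -0.023, 0.231], 0.0314], [[-0.22, -0.023, 0.21], 0.0314], [[-0.24, -0.023, 0.188], 0.0314], [[-0.257, -0.023, 0.163], 0.0314], [[-0.272, -0.023, 0.137], 0.0314], [[-0.284, -0.023, 0.11], 0.0314], [[-0.294, -0.023, 0.081], 0.0314], [[-0.3, -0.023, 0.052], 0.0314], [[-0.304, -0.023, 0.022], 0.0314], [[-0.305, -0.023, -0.008], 0.0314], [[-0.302, -0.023, -0.038], 0.0314], [[-0.297, -0.023, -0.067], 0.0314], [[-0.289, -0.023, -0.096], 0.0314], [[-0.278, -0.023, -0.124], 0.0314], [[-0.265, -0.023, -0.151], 0.0314], [[-0.248, -0.023, -0.176], 0.0314]]
```

>>> {"method": "play_rows", "body": {
  "plan": [
    [[-0.2,-0.04,0.23],0.031],
    [[-0.22,-0.04,0.21],0.031],
    [[-0.24,-0.03,0.19],0.031],
    [[-0.26,-0.02,0.16],0.031],
    [[-0.27,-0.02,0.14],0.031],
    [[-0.28,-0.02,0.11],0.031],
    [[-0.29,-0.02,0.08],0.031],
    [[-0.3,-0.02,0.05],0.031]
  ]
}}

```text
t: 16.85
eef_pos: [0.5462, 0.0062, 0.1874]
ee_rot: [0.66, -0.641, 0.277, -0.279]
contact_force: [-0.7, 0.7, -1.0]
grip_width: 0.242
```

```bash
python3 - <<'E'
from h import *
plan([.465,.099,.18],-90.27,n=8)
E
```

```text
t 16.85 p [0.5462 0.0062 0.1874] toolx yaw -46.26 y axis [ 0.0134  0.0235 -0.9996] F [-0.7  0.7 -1. ] g 0.242 q [-0.69  0.22  0.7   1.8  -0.18  1.16 -0.74]
d yaw -44.01 maxrow 0.308 turn/row deg 5.501608728585772
[[[-0.308, 0.021, 0.013], 0.0306], [[-0.308, 0.021, -0.016], 0.0306], [[-0.305, 0.021, -0.046], 0.0306], [[-0.299, 0.021, -0.075], 0.0306], [[-0.29, 0.021, -0.103], 0.0306], [[-0.279, 0.021, -0.13], 0.0306], [[-0.265, 0.021, -0.157], 0.0306], [[-0.249, 0.021, -0.181], 0.0306]]
```

>>> {"method": "play_rows", "body": {
  "plan": [
    [[-0.3,0.01,0],0.03],
    [[-0.3,0.01,-0.02],0.03],
    [[-0.3,0.01,-0.05],0.03],
    [[-0.3,0.01,-0.08],0.03],
    [[-0.29,0.01,-0.1],0.03],
    [[-0.28,0.01,-0.13],0.03],
    [[-0.25,0.01,-0.16],0.03],
    [[-0.15,0,-0.15],0.02]
  ]
}}

```text
t: 17.85
eef_pos: [0.4667, 0.0932, 0.194]
ee_rot: [0.516, -0.489, 0.499, -0.495]
contact_force: [0.5, -0.5, -1.8]
grip_width: 0.244
```

```bash
cat >> h.py <<'E'
def tipinfo():
    s=state();p=s["eef_pos"];T=rot(s["ee_rot"]);tip=p+T@np.array([0,.0592,.110])
    c,sn=np.cos(1.566),np.sin(1.566);d=tip-np.array([.625,.1611,0])
    r=np.array([c*d[0]+sn*d[1],-sn*d[0]+c*d[1],d[2]])*1000
    print("tip world",tip.round(4),"reader mm",r.round(1),"hook x",T[:,2].round(3))
E
python3 - <<'E'
from h import *
plan([.465,.099,.18],-90.27,n=8);tipinfo()
s=state();c=read_camera("wrist");cv2.imwrite("pics/w6.png",c["frame"][:,:,::-1])
T=read_camera("top")["frame"];crop(T,160,110,300,220,5,"t6.png")
E
```

```text
t 17.85 p [0.4667 0.0932 0.194 ] toolx yaw -89.36 y axis [ 0.0226  0.0306 -0.9993] F [ 0.5 -0.5 -1.8] g 0.244 q [-0.94  0.    0.67  1.97 -0.03  1.14 -1.82]
d yaw -0.91 maxrow 0.035 turn/row deg 0.11360003905399907
[[[-0.014, 0.035, -0.005], 0.0006], [[-0.014, 0.035, -0.005], 0.0006], [[-0.014, 0.035, -0.005], 0.0006], [[-0.014, 0.035, -0.005], 0.0006], [[-0.014, 0.035, -0.005], 0.0006], [[-0.014, 0.035, -0.005], 0.0006], [[-0.014, 0.035, -0.005], 0.0006], [[-0.014, 0.035, -0.005], 0.0006]]
tip world [0.578  0.0961 0.1373] reader mm [-65.2  46.7 137.3] hook x [1.    0.01  0.023]
```

View pics/w6.png

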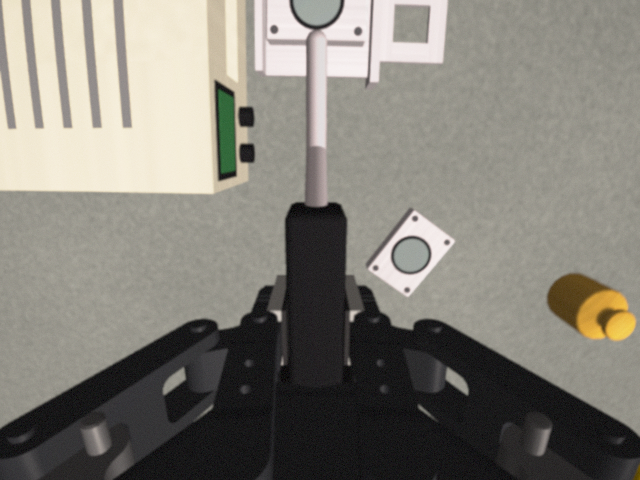

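View pics/t6.png

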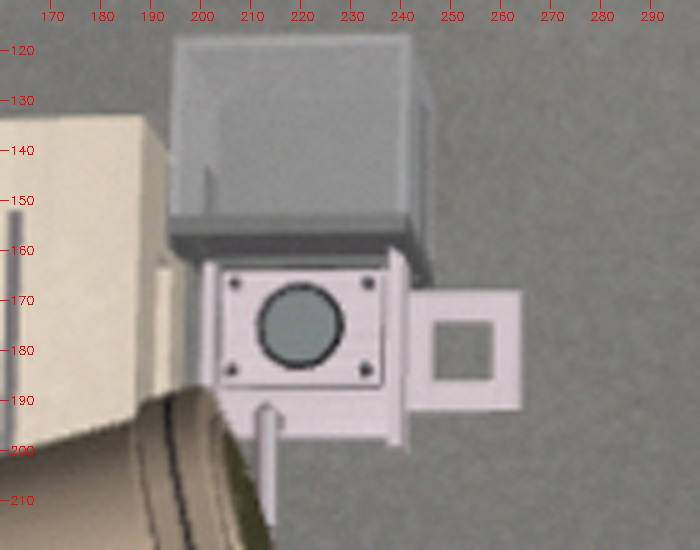

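```bash
python3 - <<'E'
from h import *
T=read_camera("top")
def rd(uv,z):
    X=atz(T,(uv[0]-.5,uv[1]-.5),z);c,sn=np.cos(1.566),np.sin(1.566);d=X-np.array([.625,.1611,0])
    return np.array([c*d[0]+sn*d[1],-sn*d[0]+c*d[1]])*1000
print("hole",rd((253.2,180.4),.047));
for uv in [(204,163.5),(236.5,163.5),(236.5,186.5),(203.5,186.5),(219.7,175.3)]: print("carrier",rd(uv,.061).round(1))
c,sn=np.cos(1.566),np.sin(1.566)
s=state();p=s["eef_pos"];M=rot(s["ee_rot"]);off=M@np.array([0,.0592,.110])
r=np.array([-62,48]) /1000
tw=np.array([.625+c*r[0]-sn*r[1],.1611+sn*r[0]+c*r[1],.080]);print(tw)
plan(tw-off,-90.27,n=8)
plan(tw-off-[0,0,.03],-90.27,n=8)
E
```

```text
hole [-131.83695534   -0.15423759]
carrier [-26.6 -35.6]
carrier [-97.  -34.6]
carrier [-97.7  15.6]
carrier [-26.6  14.7]
carrier [-61.2  -9.2]
[0.57670318 0.09933094 0.08      ]
t 18.0 p [0.467  0.093  0.1938] toolx yaw -89.11 y axis [ 0.0225  0.0308 -0.9993] F [ 0.2  0.  -1.6] g 0.242 q [-0.94  0.    0.67  1.97 -0.03  1.14 -1.81]
d yaw -1.16 maxrow 0.143 turn/row deg 0.14517177071115128
[[[-0.003, 0.143, -0.007], 0.0008], [[-0.003, 0.143, -0.007], 0.0008], [[-0.003, 0.143, -0.007], 0.0008], [[-0.003, 0.143, -0.007], 0.0008], [[-0.003, 0.143, -0.007], 0.0008], [[-0.003, 0.143, -0.007], 0.0008], [[-0.003, 0.143, -0.007], 0.0008], [[-0.003, 0.143, -0.007], 0.0008]]
t 18.0 p [0.467  0.093  0.1938] toolx yaw -89.11 y axis [ 0.0225  0.0308 -0.9993] F [ 0.2  0.  -1.6] g 0.242 q [-0.94  0.    0.67  1.97 -0.03  1.14 -1.81]
d yaw -1.16 maxrow 0.218 turn/row deg 0.14517177071115128
[[[-0.001, 0.218, -0.009], 0.0008], [[-0.001, 0.218, -0.009], 0.0008], [[-0.001, 0.218, -0.009], 0.0008], [[-0.001, 0.218, -0.009], 0.0008], [[-0.001, 0.218, -0.009], 0.0008], [[-0.001, 0.218, -0.009], 0.0008], [[-0.001, 0.218, -0.009], 0.0008], [[-0.001, 0.218, -0.009], 0.0008]]
```

>>> {"method": "play_rows", "body": {
  "plan": [
    [[0,0.12,0],0.001],
    [[0,0.2,-0.01],0.001],
    [[0,0.2,-0.01],0.001],
    [[0,0.2,-0.01],0.001],
    [[0,0.2,-0.01],0.001],
    [[0,0.2,-0.01],0.001],
    [[0,0.15,0],0],
    [[0,0.08,0],0]
  ]
}}

```text
t: 19.0
eef_pos: [0.4666, 0.0935, 0.1213]
ee_rot: [0.512, -0.486, 0.503, -0.499]
contact_force: [-0.1, 0.1, -1.8]
grip_width: 0.243
```

```bash
cat >> h.py <<'E'
def tipplan(rx,ry,z,yaw,n=8):
    c,sn=np.cos(1.566),np.sin(1.566);s=state();M=rot(s["ee_rot"]);off=M@np.array([0,.0592,.110])
    r=np.array([rx,ry])/1000
    tw=np.array([.625+c*r[0]-sn*r[1],.1611+sn*r[0]+c*r[1],z/1000]);tipinfo();plan(tw-off,yaw,n)
E
python3 - <<'E'
from h import *
tipplan(-62,45,50,-90.27)
E
```

```text
tip world [0.5779 0.0947 0.0645] reader mm [-66.6  46.8  64.5] hook x [ 1.    -0.005  0.022]
t 19.0 p [0.4666 0.0935 0.1213] toolx yaw -90.22 y axis [ 0.0222  0.0295 -0.9993] F [-0.1  0.1 -1.8] g 0.243 q [-0.92  0.11  0.68  2.05 -0.11  0.98 -1.75]
d yaw -0.05 maxrow 0.037 turn/row deg 0.005831584981400795
[[[-0.01, 0.037, 0.004], 0.0], [[-0.01, 0.037, 0.004], 0.0], [[-0.01, 0.037, 0.004], 0.0], [[-0.01, 0.037, 0.004], 0.0], [[-0.01, 0.037, 0.004], 0.0], [[-0.01, 0.037, 0.004], 0.0], [[-0.01, 0.037, 0.004], 0.0], [[-0.01, 0.037, 0.004], 0.0]]
```

>>> {"method": "play_rows", "body": {
  "plan": [
    [[-0.01,0.04,0],0],
    [[-0.01,0.04,0],0],
    [[-0.01,0.04,0],0],
    [[-0.02,0.04,0],0],
    [[-0.02,0.04,0],0],
    [[-0.02,0.04,0],0],
    [[-0.01,0.03,0],0],
    [[0,0,0],0]
  ]
}}

```text
t: 20.0
eef_pos: [0.4674, 0.0996, 0.1075]
ee_rot: [0.512, -0.486, 0.503, -0.499]
contact_force: [-0.0, -0.1, -3.3]
grip_width: 0.241
```

```bash
python3 - <<'E'
from h import *
tipplan(-62,25,50,-90.27)
s=state();c=read_camera("wrist");crop(c["frame"],220,0,420,150,4,"w7.png")
S=read_camera("scene")["frame"];crop(S,340,140,540,290,4,"s7.png")
E
```

```text
tip world [0.5788 0.1009 0.0509] reader mm [-60.4  45.9  50.9] hook x [ 1.    -0.004  0.023]
t 20.0 p [0.4674 0.0996 0.1075] toolx yaw -90.2 y axis [ 0.0232  0.0301 -0.9993] F [-0.  -0.1 -3.3] g 0.241 q [-0.92  0.14  0.67  2.06 -0.14  0.94 -1.74]
d yaw -0.07 maxrow 0.052 turn/row deg 0.008403862467758927
[[[0.004, 0.003, 0.052], 0.0], [[0.004, 0.003, 0.052], 0.0], [[0.004, 0.003, 0.052], 0.0], [[0.004, 0.003, 0.052], 0.0], [[0.004, 0.003, 0.052], 0.0], [[0.004, 0.003, 0.052], 0.0], [[0.004, 0.003, 0.052], 0.0], [[0.004, 0.003, 0.052], 0.0]]
```

View pics/w7.png

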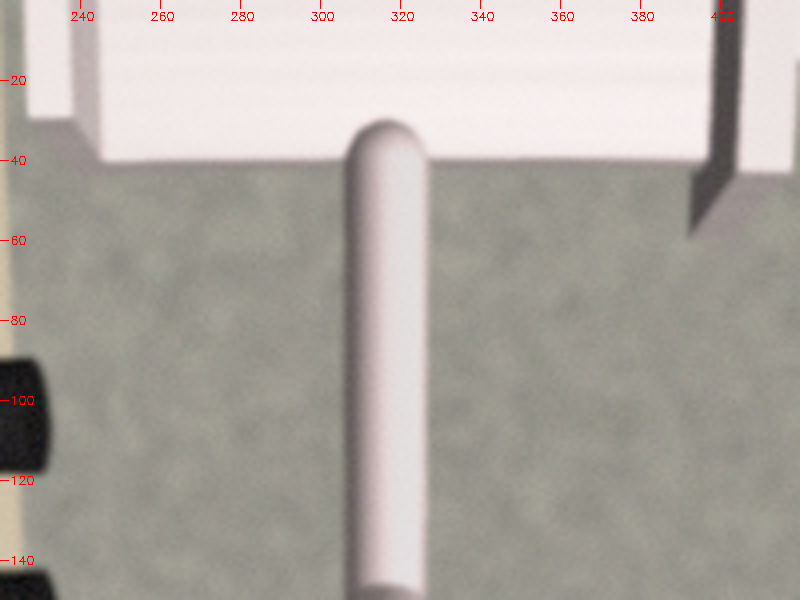

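View pics/s7.png

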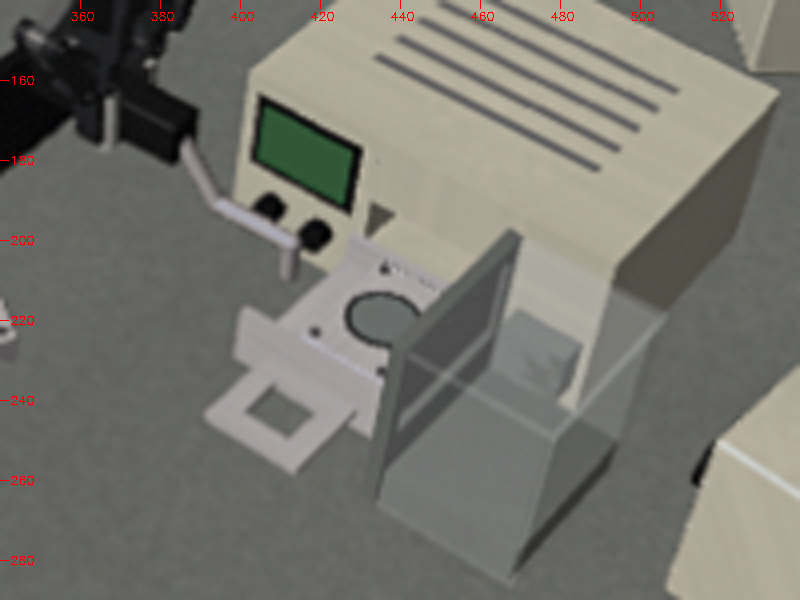

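>>> {"method": "play_rows", "body": {
  "plan": [
    [[0.01,0,0.05],0],
    [[0.01,0,0.06],0],
    [[0.01,0,0.06],0],
    [[0,0.01,0.06],0],
    [[0,0.01,0.06],0],
    [[0,0,0.06],0],
    [[0,0,0.06],0],
    [[0,0,0.06],0]
  ]
}}

```text
t: 21.1
eef_pos: [0.4928, 0.0978, 0.1073]
ee_rot: [0.512, -0.485, 0.503, -0.499]
contact_force: [-0.5, -0.3, -2.5]
grip_width: 0.244
```

```bash
python3 - <<'E'
from h import *
tipplan(-62,-20,50,-90.27)
s=state();c=read_camera("wrist");crop(c["frame"],220,0,420,150,4,"w8.png")
E
```

```text
tip world [0.6042 0.0992 0.0507] reader mm [-62.   20.5  50.7] hook x [ 1.    -0.004  0.024]
t 21.1 p [0.4928 0.0978 0.1073] toolx yaw -90.21 y axis [ 0.0237  0.0303 -0.9993] F [-0.5 -0.3 -2.5] g 0.244 q [-0.88  0.21  0.67  2.   -0.19  0.96 -1.69]
d yaw -0.06 maxrow 0.101 turn/row deg 0.007898116434684965
[[[0.0, 0.004, 0.101], 0.0], [[0.0, 0.004, 0.101], 0.0], [[0.0, 0.004, 0.101], 0.0], [[0.0, 0.004, 0.101], 0.0], [[0.0, 0.004, 0.101], 0.0], [[0.0, 0.004, 0.101], 0.0], [[-0.0, 0.004, 0.101], 0.0], [[-0.0, 0.004, 0.101], 0.0]]
```

View pics/w8.png

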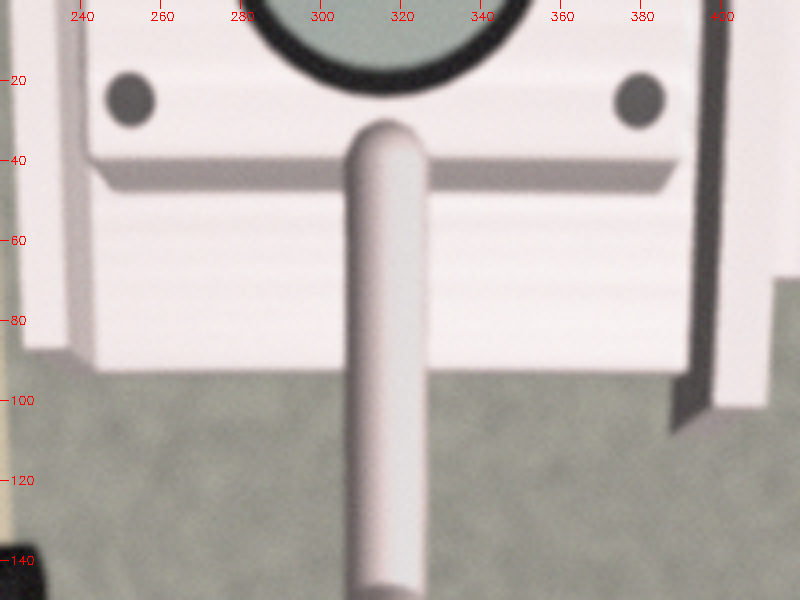

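>>> {"method": "play_rows", "body": {
  "plan": [
    [[0,0,0.06],0],
    [[0,0,0.1],0],
    [[0,0,0.1],0],
    [[0,0,0.1],0],
    [[0,0,0.1],0],
    [[0,0,0.1],0],
    [[0,0,0.1],0],
    [[0,0,0.1],0]
  ]
}}

```text
t: 22.15
eef_pos: [0.5332, 0.0978, 0.108]
ee_rot: [0.512, -0.486, 0.503, -0.499]
contact_force: [-1.4, -0.4, -1.2]
grip_width: 0.248
```

```bash
python3 - <<'E'
from h import *
tipplan(-62,-52,50,-90.27)
s=state();c=read_camera("wrist");crop(c["frame"],220,0,420,150,4,"w9.png")
S=read_camera("scene")["frame"];crop(S,340,140,540,290,4,"s9.png")
E
```

```text
tip world [0.6445 0.0992 0.0513] reader mm [-61.8 -19.8  51.3] hook x [ 1.    -0.004  0.023]
t 22.15 p [0.5332 0.0978 0.108 ] toolx yaw -90.18 y axis [ 0.0227  0.0302 -0.9993] F [-1.4 -0.4 -1.2] g 0.248 q [-0.82  0.31  0.66  1.9  -0.26  0.98 -1.62]
d yaw -0.09 maxrow 0.08 turn/row deg 0.010857574091119204
[[[0.001, 0.005, 0.08], 0.0001], [[0.001, 0.005, 0.08], 0.0001], [[0.001, 0.005, 0.08], 0.0001], [[0.001, 0.005, 0.08], 0.0001], [[0.001, 0.005, 0.08], 0.0001], [[0.001, 0.005, 0.08], 0.0001], [[0.001, 0.005, 0.08], 0.0001], [[0.001, 0.005, 0.08], 0.0001]]
```

View pics/w9.png

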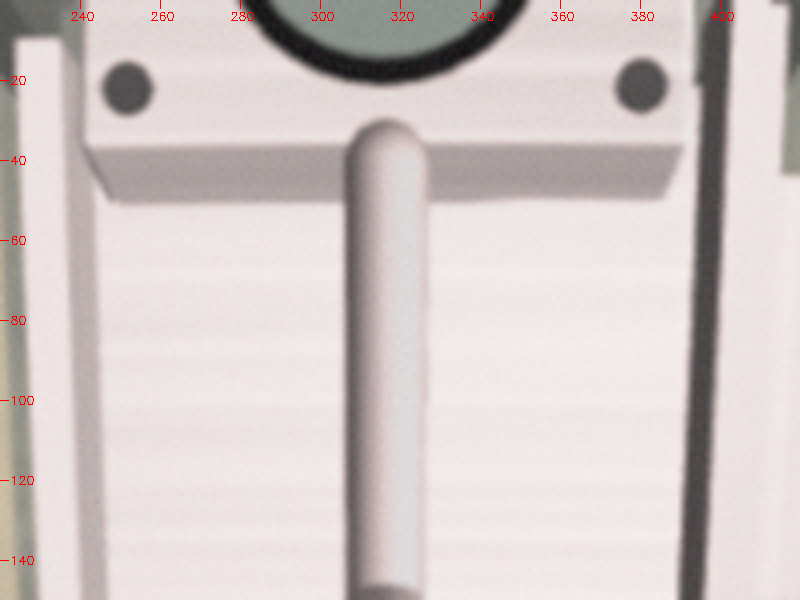

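View pics/s9.png

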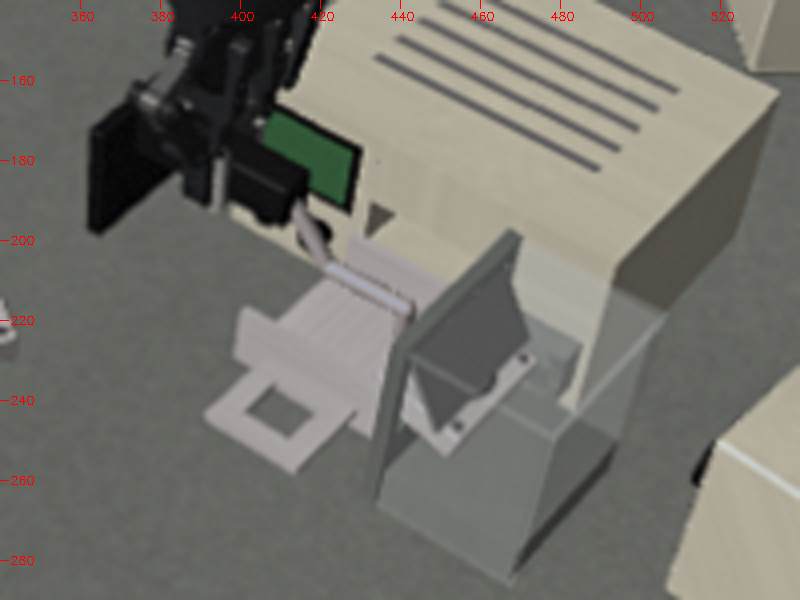

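>>> {"method": "play_rows", "body": {
  "plan": [
    [[0,0,0.08],0],
    [[0,0,0.1],0],
    [[0,0,0.1],0],
    [[0,0,0.1],0],
    [[0,0,0.1],0],
    [[0,0,0.1],0],
    [[0,0,0.08],0],
    [[0,0,0.03],0]
  ]
}}

```text
t: 23.25
eef_pos: [0.5705, 0.0977, 0.1089]
ee_rot: [0.512, -0.486, 0.502, -0.499]
contact_force: [-0.6, 0.2, -1.4]
grip_width: 0.239
```

```bash
python3 - <<'E'
from h import *
tipplan(-62,-52,50,-90.27)
s=state();c=read_camera("wrist");crop(c["frame"],220,0,420,150,4,"w10.png")
S=read_camera("scene")["frame"];crop(S,340,140,540,290,4,"s10.png")
E
```

```text
tip world [0.6819 0.099  0.0523] reader mm [-61.8 -57.2  52.3] hook x [ 1.    -0.004  0.024]
t 23.25 p [0.5705 0.0977 0.1089] toolx yaw -90.18 y axis [ 0.0237  0.03   -0.9993] F [-0.6  0.2 -1.4] g 0.239 q [-0.77  0.39  0.65  1.8  -0.31  1.01 -1.57]
d yaw -0.09 maxrow 0.013 turn/row deg 0.01083698658452903
[[[0.001, 0.006, -0.013], 0.0001], [[0.001, 0.006, -0.013], 0.0001], [[0.001, 0.006, -0.013], 0.0001], [[0.001, 0.006, -0.013], 0.0001], [[0.001, 0.006, -0.013], 0.0001], [[0.001, 0.006, -0.013], 0.0001], [[0.001, 0.006, -0.013], 0.0001], [[0.001, 0.006, -0.013], 0.0001]]
```

View pics/w10.png

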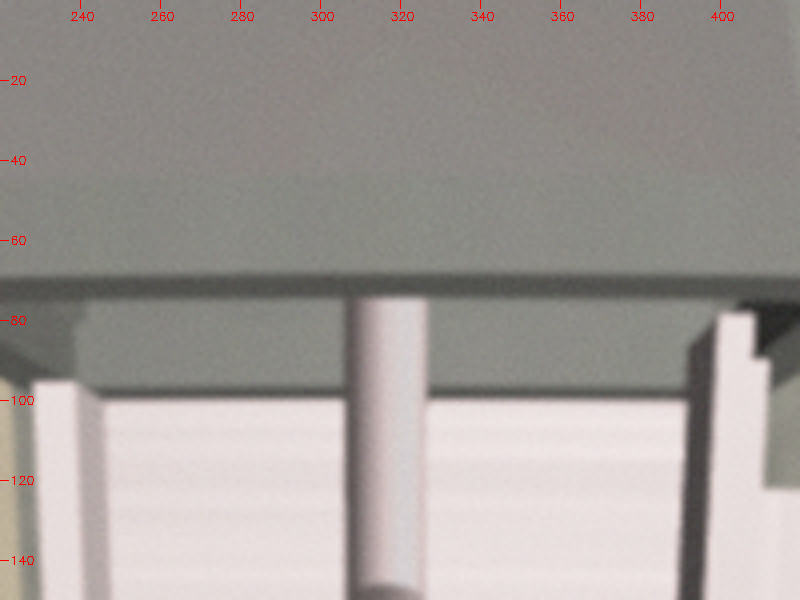

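View pics/s10.png

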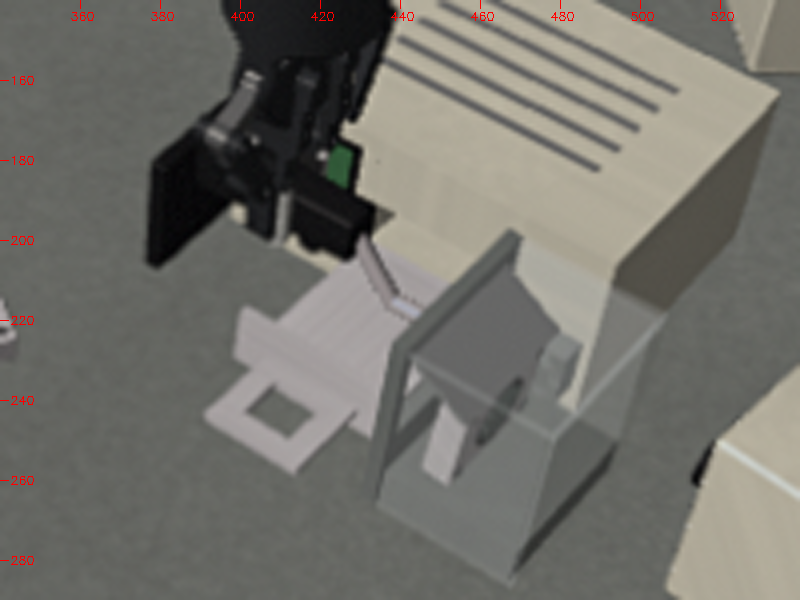

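```bash
python3 - <<'E'
from h import *
S=read_camera("scene");crop(S["frame"],420,180,510,290,7,"s11.png")
T=read_camera("top");crop(T["frame"],180,105,260,205,7,"t11.png")
from fit import pose2
for X in [(-97,-47,44),(-27,-47,44),(-97,-121,20),(-27,-121,20),(-97,-47,20),(-62,-57,52)]: print(X,proj(S,pose2([.625,.1611,1.566],[X])).round(1)+.5)
E
```

```text
(-97, -47, 44) [[441.8 247.1]]
(-27, -47, 44) [[461.6 227. ]]
(-97, -121, 20) [[473.3 275.5]]
(-27, -121, 20) [[492.2 254.2]]
(-97, -47, 20) [[439.9 255.7]]
(-62, -57, 52) [[457.  236.5]]
```

View pics/s11.png

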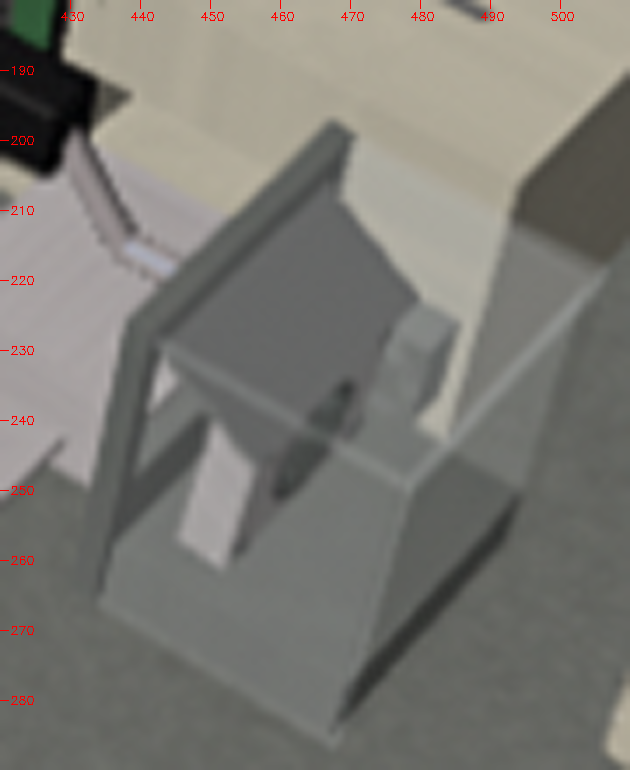

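View pics/t11.png

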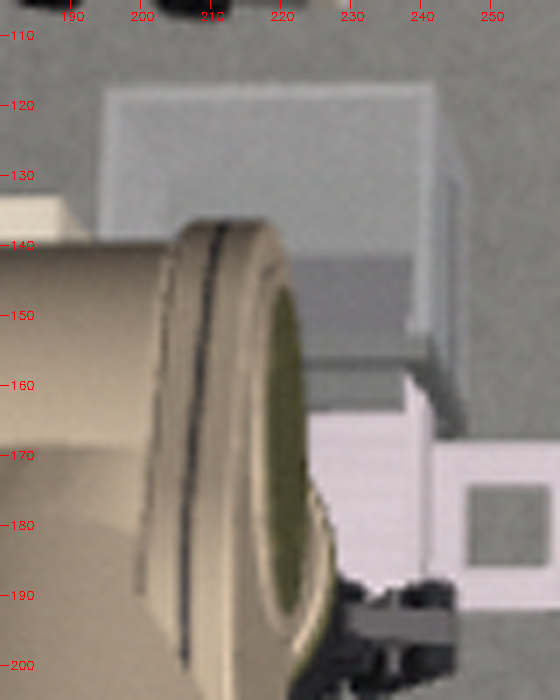

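>>> {"method": "play_rows", "body": {
  "plan": [
    [[0,0,-0.04],0],
    [[0,0,-0.06],0],
    [[0,0,-0.08],0],
    [[0,0,-0.08],0],
    [[0,0,-0.08],0],
    [[0,0,-0.08],0],
    [[0,0,-0.1],0],
    [[0,0,-0.1],0]
  ]
}}

```text
t: 24.45
eef_pos: [0.5369, 0.0979, 0.1082]
ee_rot: [0.513, -0.485, 0.502, -0.499]
contact_force: [0.3, 0.0, -1.4]
grip_width: 0.244
```

```bash
python3 - <<'E'
from h import *
tipplan(-62,-34,50,-90.27)
s=state();c=read_camera("wrist");crop(c["frame"],220,0,420,150,4,"w12.png")
S=read_camera("scene")["frame"];crop(S,420,180,510,290,7,"s12.png")
E
```

```text
tip world [0.6483 0.0992 0.0517] reader mm [-61.7 -23.6  51.7] hook x [ 1.    -0.004  0.024]
t 24.45 p [0.5369 0.0979 0.1082] toolx yaw -90.18 y axis [ 0.0238  0.0305 -0.9993] F [ 0.3  0.  -1.4] g 0.244 q [-0.82  0.31  0.66  1.89 -0.26  0.99 -1.61]
d yaw -0.09 maxrow 0.026 turn/row deg 0.011637065090525311
[[[0.001, 0.005, 0.026], 0.0001], [[0.001, 0.005, 0.026], 0.0001], [[0.001, 0.005, 0.026], 0.0001], [[0.001, 0.005, 0.026], 0.0001], [[0.001, 0.005, 0.026], 0.0001], [[0.001, 0.005, 0.026], 0.0001], [[0.001, 0.005, 0.026], 0.0001], [[0.001, 0.005, 0.026], 0.0001]]
```

View pics/w12.png

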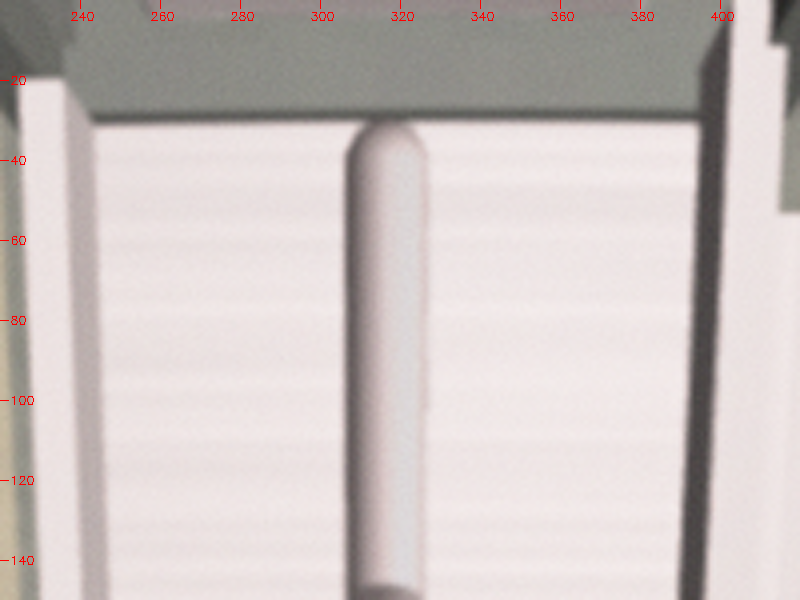

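View pics/s12.png

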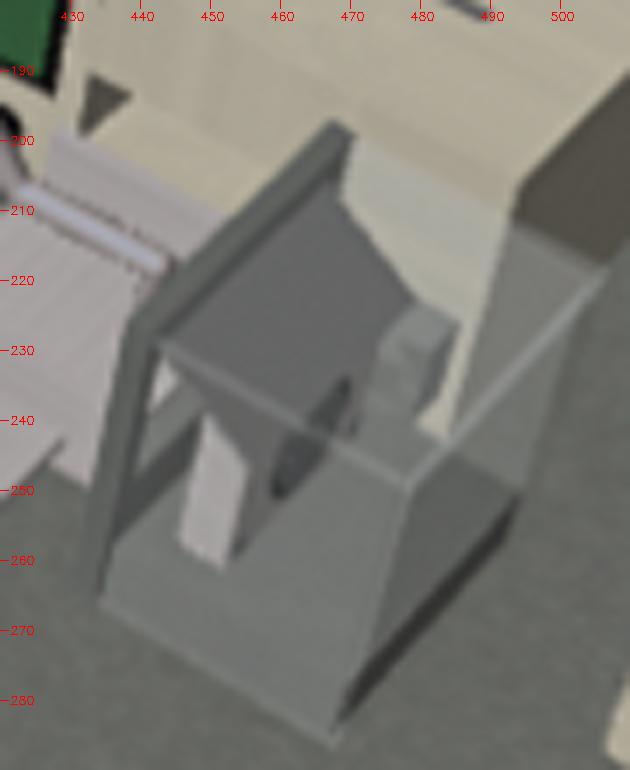

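```bash
cat >> h.py <<'E'
def w2r(X):
    c,sn=np.cos(1.566),np.sin(1.566);d=np.asarray(X)-np.array([.625,.1611,0])
    return np.array([c*d[0]+sn*d[1],-sn*d[0]+c*d[1],d[2]])*1000
E
python3 - <<'E'
from h import *
S=read_camera("scene")
for uv in [(445.3,257.5),(452,261.3),(453.5,259.7)]: print(w2r(atz(S,(uv[0]-.5,uv[1]-.5),.020)).round(1))
# bin checks: outer bottom corner at z=0 (435,267)?
from fit import pose2
P=lambda X:(proj(S,pose2([.625,.1611,1.566],[X]))+.5).round(1)
for X in [(-112,-39,0),(-112,-125,0),(-12,-125,0),(-112,-39,105),(-12,-39,105),(-112,-125,105)]: print(X,P(X))
print("vertical carrier near end predicted:")
for X in [(-97,-59,20),(-97,-75,20),(-97,-59,70),(-97,-75,70)]:print(X,P(X))
crop(S["frame"],430,200,490,280,10,"s13.png")
E
```

```text
[-94.  -57.3  20. ]
[-93.7 -72.1  20. ]
[-88.4 -72.1  20. ]
(-112, -39, 0) [[430.5 265. ]]
(-112, -125, 0) [[468.8 288.2]]
(-12, -125, 0) [[495.7 257.7]]
(-112, -39, 105) [[438.6 226.4]]
(-12, -39, 105) [[467.7 197.9]]
(-112, -125, 105) [[480. 250.]]
vertical carrier near end predicted:
(-97, -59, 20) [[445.2 258.8]]
(-97, -75, 20) [[452.3 263.1]]
(-97, -59, 70) [[449.4 240.6]]
(-97, -75, 70) [[456.8 244.9]]
```

View pics/s13.png

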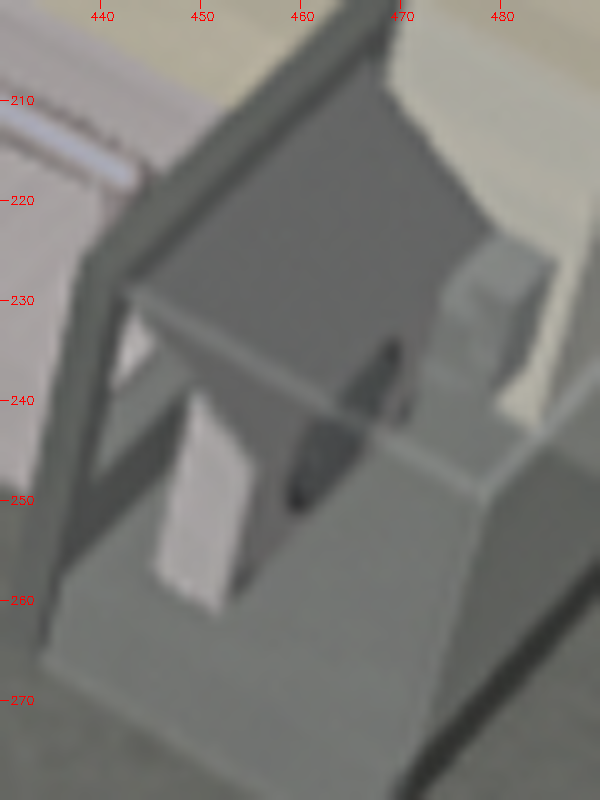

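>>> {"method": "play_rows", "body": {
  "plan": [
    [[-0.01,0,0.08],0],
    [[-0.01,0,0.1],0],
    [[0,0,0.1],0],
    [[0,0,0.1],0],
    [[0,0,0.1],0],
    [[0,0,0.06],0],
    [[0,0.05,0],0],
    [[0,0.1,0],0]
  ]
}}

```text
t: 25.6
eef_pos: [0.5671, 0.0991, 0.1012]
ee_rot: [0.513, -0.485, 0.502, -0.499]
contact_force: [0.8, 0.0, -1.7]
grip_width: 0.245
```

```bash
python3 - <<'E'
from h import *
tipplan(-61,-53,31,-90.27)
E
```

```text
tip world [0.6785 0.1004 0.0448] reader mm [-60.4 -53.8  44.8] hook x [ 1.    -0.004  0.025]
t 25.6 p [0.5671 0.0991 0.1012] toolx yaw -90.17 y axis [ 0.0247  0.0304 -0.9992] F [ 0.8  0.  -1.7] g 0.245 q [-0.78  0.39  0.65  1.82 -0.31  1.   -1.57]
d yaw -0.1 maxrow 0.034 turn/row deg 0.011890078491369138
[[[0.003, 0.034, -0.003], 0.0001], [[0.003, 0.034, -0.003], 0.0001], [[0.003, 0.034, -0.003], 0.0001], [[0.003, 0.034, -0.003], 0.0001], [[0.003, 0.034, -0.003], 0.0001], [[0.003, 0.034, -0.003], 0.0001], [[0.003, 0.034, -0.003], 0.0001], [[0.003, 0.034, -0.003], 0.0001]]
```

>>> {"method": "play_rows", "body": {
  "plan": [
    [[0,0.06,0],0],
    [[0,0.08,0],0],
    [[0,0.08,0],0],
    [[0,0.05,0],0],
    [[-0.01,0,0.03],0],
    [[-0.015,0,0.04],0],
    [[-0.015,0,0.04],0],
    [[-0.01,0,0.03],0]
  ]
}}

```text
t: 26.6
eef_pos: [0.5738, 0.102, 0.0864]
ee_rot: [0.512, -0.486, 0.503, -0.499]
contact_force: [-0.8, -0.4, -1.8]
grip_width: 0.243
```

```bash
python3 - <<'E'
from h import *
tipplan(-58,-61,31,-90.27)
S=read_camera("scene")["frame"];crop(S,430,200,490,280,10,"s14.png")
E
```

```text
tip world [0.6851 0.1033 0.0297] reader mm [-57.5 -60.4  29.7] hook x [ 1.    -0.004  0.022]
t 26.6 p [0.5738 0.102  0.0864] toolx yaw -90.18 y axis [ 0.0226  0.03   -0.9993] F [-0.8 -0.4 -1.8] g 0.243 q [-0.76  0.43  0.64  1.81 -0.33  0.98 -1.56]
d yaw -0.09 maxrow 0.003 turn/row deg 0.010664046366883895
[[[0.001, -0.003, 0.002], 0.0001], [[0.001, -0.003, 0.002], 0.0001], [[0.001, -0.003, 0.002], 0.0001], [[0.001, -0.003, 0.002], 0.0001], [[0.001, -0.003, 0.002], 0.0001], [[0.001, -0.003, 0.002], 0.0001], [[0.001, -0.003, 0.002], 0.0001], [[0.001, -0.003, 0.002], 0.0001]]
```

View pics/s14.png

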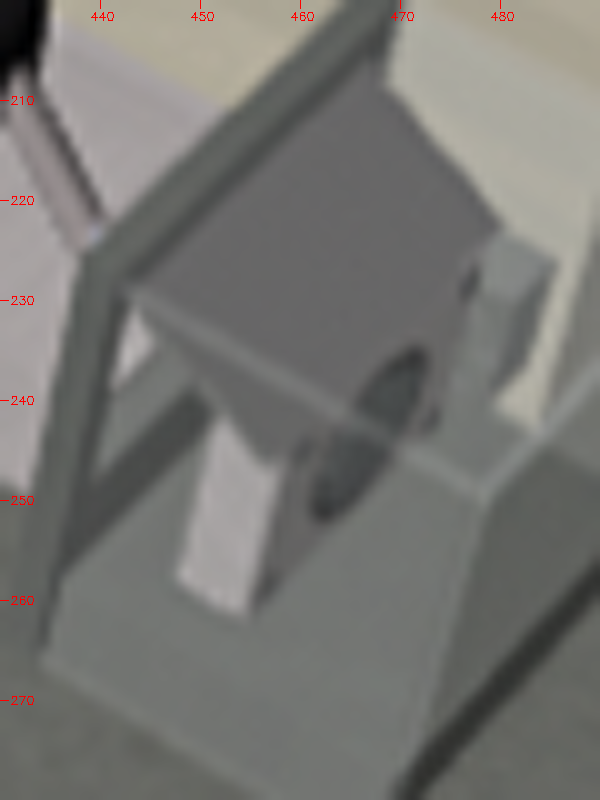

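```bash
python3 - <<'E'
from h import *
S=read_camera("scene")
for uv in [(445.3,257.5),(452,261.3),(447.7,257.8),(454.6,262)]: print(w2r(atz(S,(uv[0]-.5,uv[1]+.3),.020)).round(1))
for uv in [(451.7,241),(458,246.5)]: print(w2r(atz(S,(uv[0]-.5,uv[1]+.3),.066)).round(1))
E
```

```text
[-95.7 -58.4  20. ]
[-95.4 -73.2  20. ]
[-93.3 -62.3  20. ]
[-93.6 -77.9  20. ]
[-93.  -62.2  66. ]
[-97.  -78.3  66. ]
```

```bash
cat >> h.py <<'E'
def tipplan(rx,ry,z,yaw,n=8):
    c,sn=np.cos(1.566),np.sin(1.566);s=state();M=rot(s["ee_rot"])
    d=yaw-np.degrees(np.arctan2(M[1,0],M[0,0]));d=(d+180)%360-180
    M2=M@Rn.from_rotvec([0,-np.radians(d),0]).as_matrix()
    off=M2@np.array([0,.0592,.110]);r=np.array([rx,ry])/1000
    tw=np.array([.625+c*r[0]-sn*r[1],.1611+sn*r[0]+c*r[1],z/1000]);tipinfo();plan(tw-off,yaw,n)
E

```

>>> {"method": "play_rows", "body": {
  "plan": [
    [[0,0,-0.04],0],
    [[0,0,-0.05],0],
    [[0,-0.05,-0.03],0],
    [[0,-0.1,0],0],
    [[0,-0.1,0],0],
    [[0,-0.08,0],0],
    [[0,-0.05,0],0],
    [[0,0,0],0]
  ]
}}

```text
t: 27.7
eef_pos: [0.5677, 0.1017, 0.1074]
ee_rot: [0.513, -0.485, 0.502, -0.499]
contact_force: [-0.2, -0.0, -1.8]
grip_width: 0.241
```

```bash
python3 - <<'E'
from h import *
tipplan(-101,-54.5,52,-100.27)
S=read_camera("scene")["frame"];crop(S,430,200,490,280,10,"s15.png")
E
```

```text
tip world [0.6792 0.1031 0.051 ] reader mm [-57.8 -54.4  51. ] hook x [ 1.    -0.004  0.025]
t 27.7 p [0.5677 0.1017 0.1074] toolx yaw -90.17 y axis [ 0.025   0.0308 -0.9992] F [-0.2 -0.  -1.8] g 0.241 q [-0.78  0.39  0.65  1.81 -0.3   1.01 -1.58]
d yaw -10.1 maxrow 0.06 turn/row deg 1.2628215443124127
[[[0.06, -0.006, 0.004], 0.007], [[0.06, -0.006, 0.006], 0.007], [[0.059, -0.006, 0.007], 0.007], [[0.059, -0.006, 0.008], 0.007], [[0.059, -0.006, 0.01], 0.007], [[0.059, -0.006, 0.011], 0.007], [[0.059, -0.006, 0.012], 0.007], [[0.058, -0.006, 0.013], 0.007]]
```

View pics/s15.png

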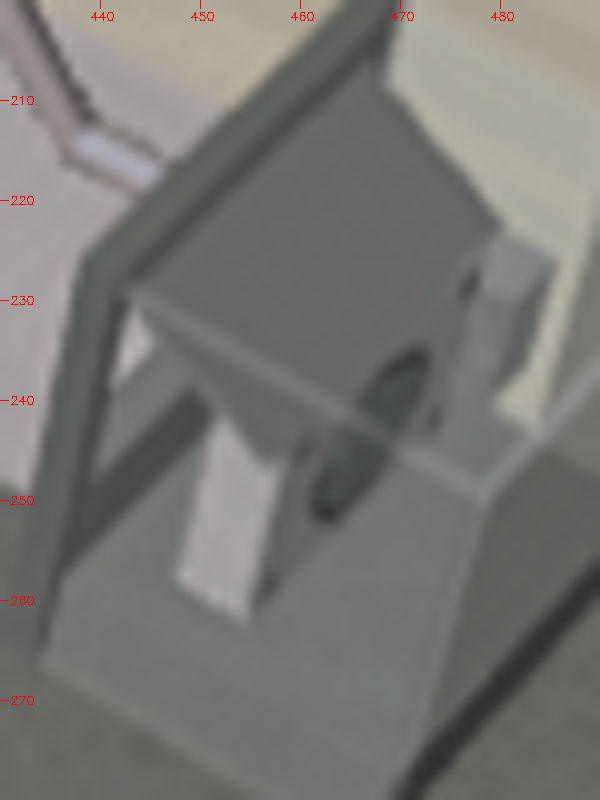

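>>> {"method": "play_rows", "body": {
  "plan": [
    [[0.05,-0.005,0],0.007],
    [[0.06,-0.005,0.005],0.007],
    [[0.06,-0.005,0.005],0.007],
    [[0.06,-0.005,0.01],0.007],
    [[0.06,-0.005,0.01],0.007],
    [[0.06,0,0.01],0.007],
    [[0.06,0,0.01],0.007],
    [[0.05,0,0.01],0.006]
  ]
}}

```text
t: 28.75
eef_pos: [0.5684, 0.0773, 0.1074]
ee_rot: [0.464, -0.437, 0.548, -0.541]
contact_force: [0.0, 8.6, -1.3]
grip_width: 0.241
```

```bash
python3 - <<'E'
from h import *
tipplan(-101,-86,52,-100.27)
S=read_camera("scene")["frame"];crop(S,430,200,490,280,10,"s16.png")
s=state();c=read_camera("wrist");cv2.imwrite("pics/w16.png",c["frame"][:,:,::-1])
E
```

```text
tip world [0.6779 0.0585 0.0502] reader mm [-102.3  -53.4   50.2] hook x [ 0.982 -0.187  0.018]
t 28.75 p [0.5684 0.0773 0.1074] toolx yaw -100.74 y axis [ 0.024   0.0312 -0.9992] F [ 0.   8.6 -1.3] g 0.241 q [-0.78  0.39  0.7   1.82 -0.33  1.01 -1.71]
d yaw 0.47 maxrow 0.08 turn/row deg 0.059129194322324
[[[-0.016, -0.002, 0.08], -0.0003], [[-0.016, -0.002, 0.08], -0.0003], [[-0.016, -0.002, 0.08], -0.0003], [[-0.016, -0.002, 0.08], -0.0003], [[-0.016, -0.002, 0.08], -0.0003], [[-0.015, -0.002, 0.08], -0.0003], [[-0.015, -0.002, 0.08], -0.0003], [[-0.015, -0.002, 0.08], -0.0003]]
```

View pics/s16.png

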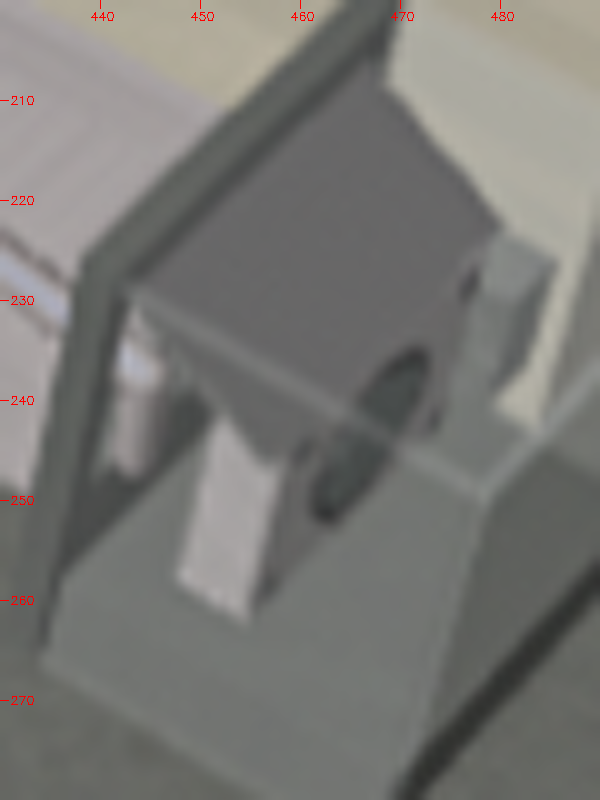

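View pics/w16.png

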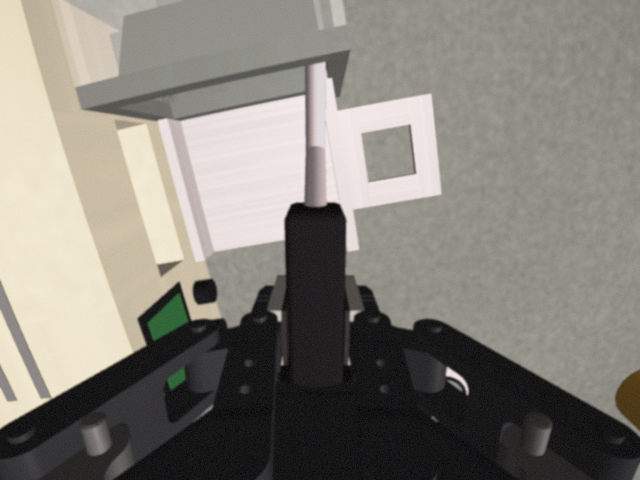

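>>> {"method": "play_rows", "body": {
  "plan": [
    [[-0.03,0,0],0],
    [[-0.02,0,0.03],0],
    [[-0.02,0,0.09],0],
    [[-0.02,0,0.09],0],
    [[-0.02,0,0.09],0],
    [[-0.02,0,0.09],0],
    [[-0.02,0,0.09],0],
    [[-0.02,0,0.09],0]
  ]
}}

```text
t: 29.85
eef_pos: [0.5999, 0.0798, 0.108]
ee_rot: [0.464, -0.437, 0.548, -0.542]
contact_force: [0.3, -0.4, -2.3]
grip_width: 0.244
```

```bash
python3 - <<'E'
from h import *
tipplan(-101,-88,54,-100.27)
S=read_camera("scene")["frame"];crop(S,430,200,490,280,10,"s17.png")
E
```

```text
tip world [0.7093 0.0609 0.0508] reader mm [-99.8 -84.8  50.8] hook x [ 0.982 -0.188  0.017]
t 29.85 p [0.5999 0.0798 0.108 ] toolx yaw -100.79 y axis [ 0.0235  0.0301 -0.9993] F [ 0.3 -0.4 -2.3] g 0.244 q [-0.73  0.46  0.68  1.73 -0.36  1.04 -1.69]
d yaw 0.52 maxrow 0.009 turn/row deg 0.06491018750394417
[[[0.004, -0.008, 0.009], -0.0004], [[0.004, -0.008, 0.009], -0.0004], [[0.004, -0.008, 0.009], -0.0004], [[0.004, -0.008, 0.008], -0.0004], [[0.004, -0.008, 0.008], -0.0004], [[0.004, -0.008, 0.008], -0.0004], [[0.004, -0.008, 0.008], -0.0004], [[0.004, -0.008, 0.008], -0.0004]]
```

View pics/s17.png

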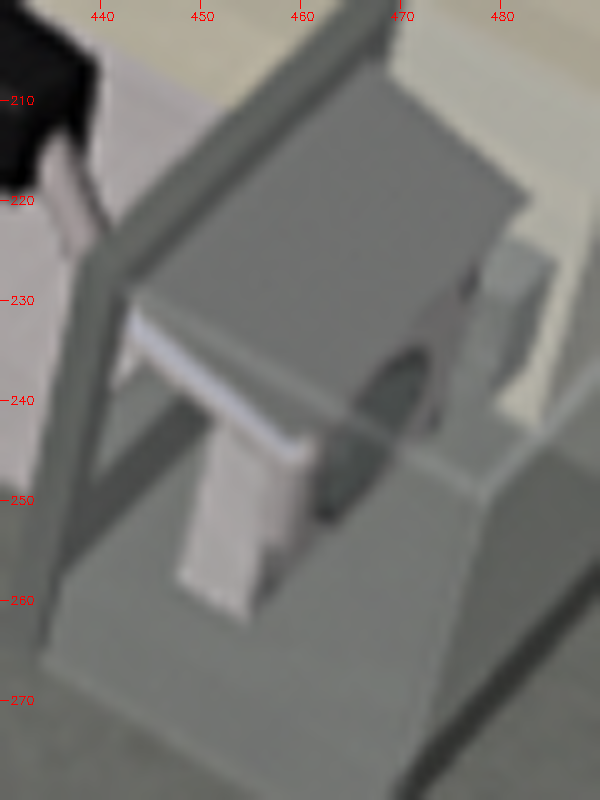

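>>> {"method": "play_rows", "body": {
  "plan": [
    [[-0.005,-0.04,0.03],0],
    [[-0.005,-0.04,0.03],0],
    [[-0.04,0,-0.01],0],
    [[-0.09,0,-0.015],0],
    [[-0.09,0,-0.015],0],
    [[-0.09,0,-0.015],0],
    [[-0.09,0,-0.015],0],
    [[-0.06,0,-0.01],0]
  ]
}}

```text
t: 30.9
eef_pos: [0.6037, 0.1049, 0.1131]
ee_rot: [0.464, -0.437, 0.548, -0.542]
contact_force: [-0.9, -1.3, -3.5]
grip_width: 0.243
```

```bash
python3 - <<'E'
from h import *
tipplan(-76,-64,54,-100.27)
S=read_camera("scene")["frame"];crop(S,430,200,490,280,10,"s18.png")
E
```

```text
tip world [0.7131 0.0861 0.0559] reader mm [-74.6 -88.5  55.9] hook x [ 0.982 -0.187  0.018]
t 30.9 p [0.6037 0.1049 0.1131] toolx yaw -100.76 y axis [ 0.0237  0.0302 -0.9993] F [-0.9 -1.3 -3.5] g 0.243 q [-0.76  0.47  0.68  1.71 -0.36  1.06 -1.73]
d yaw 0.49 maxrow 0.06 turn/row deg 0.061156224388518865
[[[0.017, 0.003, -0.06], -0.0003], [[0.017, 0.003, -0.06], -0.0003], [[0.017, 0.003, -0.06], -0.0003], [[0.017, 0.003, -0.06], -0.0003], [[0.017, 0.003, -0.06], -0.0003], [[0.017, 0.003, -0.06], -0.0003], [[0.017, 0.003, -0.06], -0.0003], [[0.017, 0.003, -0.06], -0.0003]]
```

View pics/s18.png

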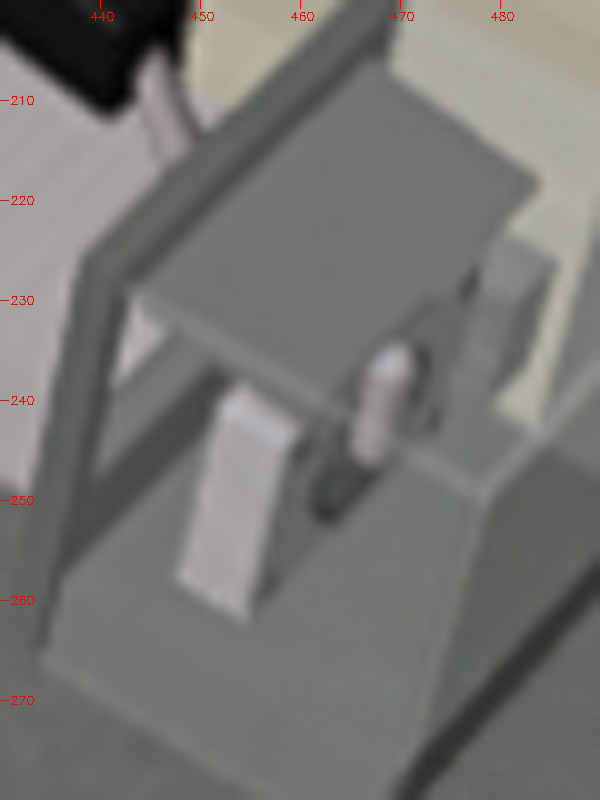

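>>> {"method": "play_rows", "body": {
  "plan": [
    [[-0.06,0,-0.01],0],
    [[-0.1,0,-0.02],0],
    [[-0.1,0,-0.02],0],
    [[0,0,-0.06],0],
    [[0.015,0,-0.08],0],
    [[0.015,0,-0.08],0],
    [[0.015,0,-0.08],0],
    [[0.015,0,-0.08],0]
  ]
}}

```text
t: 31.95
eef_pos: [0.585, 0.1148, 0.1134]
ee_rot: [0.463, -0.437, 0.546, -0.545]
contact_force: [1.4, -2.1, -2.5]
grip_width: 0.241
```

```bash
python3 - <<'E'
from h import *
tipplan(-60,-64,55,-100.27)
S=read_camera("scene")["frame"];crop(S,430,200,490,280,10,"s19.png")
E
```

```text
tip world [0.6945 0.0953 0.0566] reader mm [-65.5 -69.8  56.6] hook x [ 0.982 -0.19   0.022]
t 31.95 p [0.585  0.1148 0.1134] toolx yaw -100.91 y axis [ 0.0268  0.0233 -0.9994] F [ 1.4 -2.1 -2.5] g 0.241 q [-0.81  0.43  0.68  1.76 -0.33  1.04 -1.77]
d yaw 0.64 maxrow 0.017 turn/row deg 0.080423757872083
[[[-0.008, 0.004, -0.017], -0.0004], [[-0.008, 0.004, -0.017], -0.0004], [[-0.008, 0.004, -0.017], -0.0004], [[-0.008, 0.004, -0.017], -0.0004], [[-0.008, 0.004, -0.017], -0.0004], [[-0.008, 0.004, -0.017], -0.0004], [[-0.008, 0.004, -0.017], -0.0004], [[-0.008, 0.004, -0.017], -0.0004]]
```

View pics/s19.png

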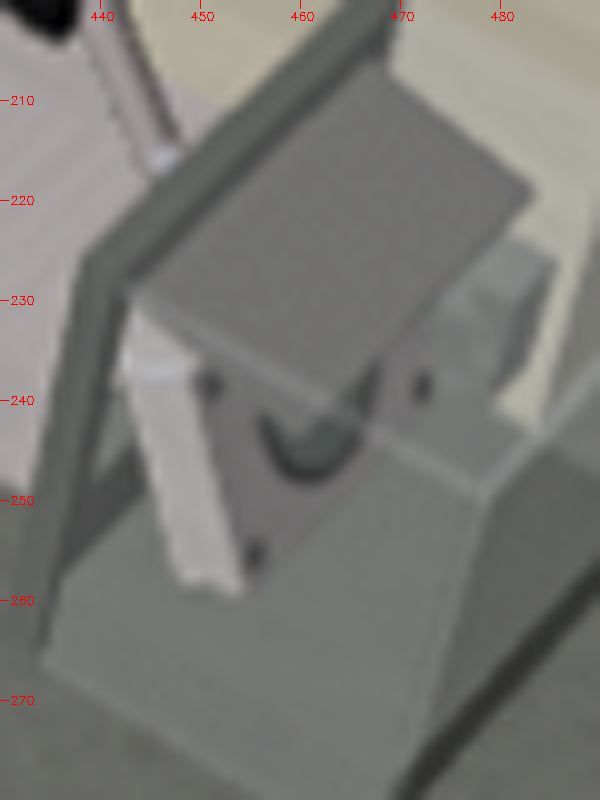

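>>> {"method": "play_rows", "body": {
  "plan": [
    [[-0.01,0,0.06],0],
    [[-0.015,0.01,0.08],0],
    [[-0.015,0.01,0.08],0],
    [[-0.015,0.01,0.08],0],
    [[-0.015,0.04,0.06],0],
    [[-0.01,0.05,0.05],0],
    [[-0.01,0.05,0.05],0],
    [[-0.01,0.05,0.05],0]
  ]
}}

```text
t: 33.0
eef_pos: [0.6131, 0.115, 0.1048]
ee_rot: [0.463, -0.437, 0.546, -0.545]
contact_force: [-15.8, -3.1, 15.8]
grip_width: 0.241
```

```bash
python3 - <<'E'
from h import *
tipplan(-62,-98,40,-100.27)
S=read_camera("scene")["frame"];crop(S,430,200,490,280,10,"s20.png")
E
```

```text
tip world [0.7227 0.0956 0.0481] reader mm [-65.  -98.   48.1] hook x [ 0.982 -0.19   0.022]
t 33.0 p [0.6131 0.115  0.1048] toolx yaw -100.9 y axis [ 0.0269  0.0244 -0.9993] F [-15.8  -3.1  15.8] g 0.241 q [-0.77  0.5   0.67  1.69 -0.37  1.05 -1.74]
d yaw 0.63 maxrow 0.02 turn/row deg 0.0788544289329991
[[[-0.004, 0.02, -0.002], -0.0004], [[-0.004, 0.02, -0.002], -0.0004], [[-0.004, 0.02, -0.002], -0.0004], [[-0.004, 0.02, -0.002], -0.0004], [[-0.004, 0.02, -0.002], -0.0004], [[-0.004, 0.02, -0.002], -0.0004], [[-0.004, 0.02, -0.002], -0.0004], [[-0.004, 0.02, -0.002], -0.0004]]
```

View pics/s20.png

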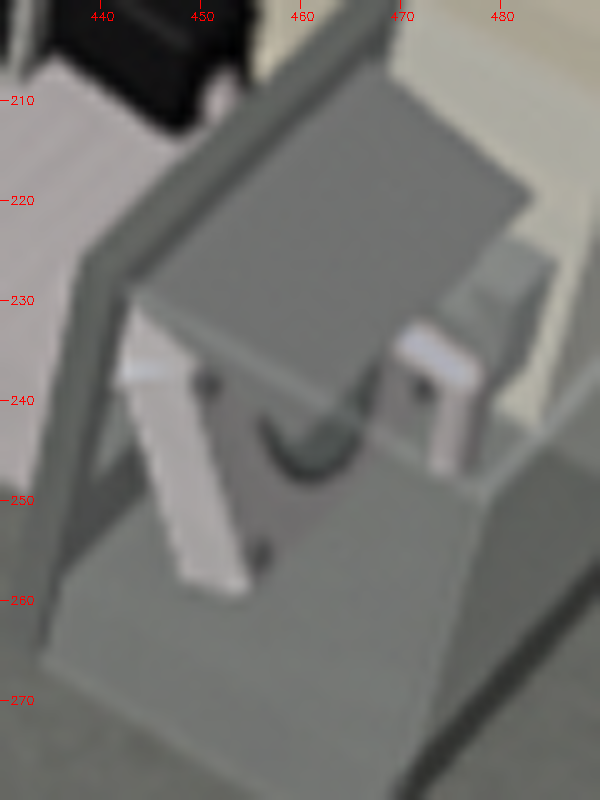

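```bash
python3 - <<'E'
from h import *
S=read_camera("scene")["frame"];crop(S,380,130,480,260,6,"s21.png")
T=read_camera("top")["frame"];crop(T,160,110,280,240,5,"t21.png")
c=read_camera("wrist");cv2.imwrite("pics/w21.png",c["frame"][:,:,::-1])
E
```

```text
(no output)
```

View pics/s21.png

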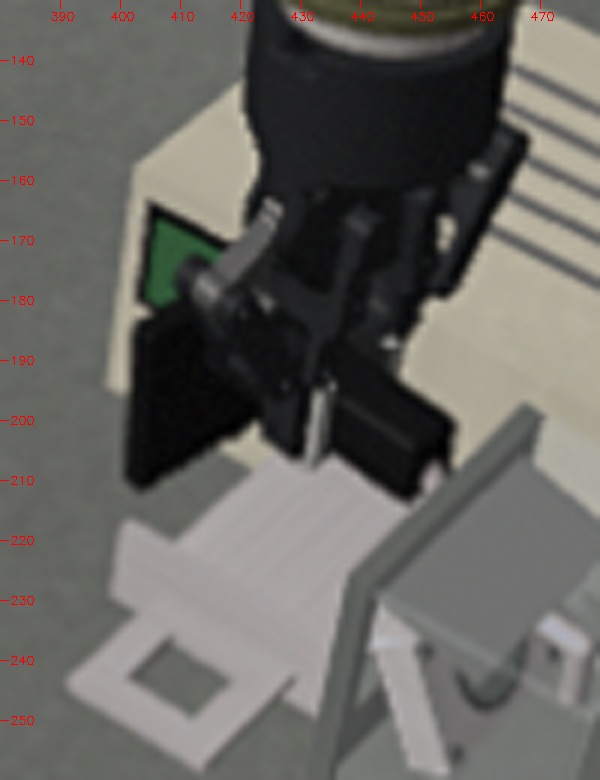

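View pics/w21.png

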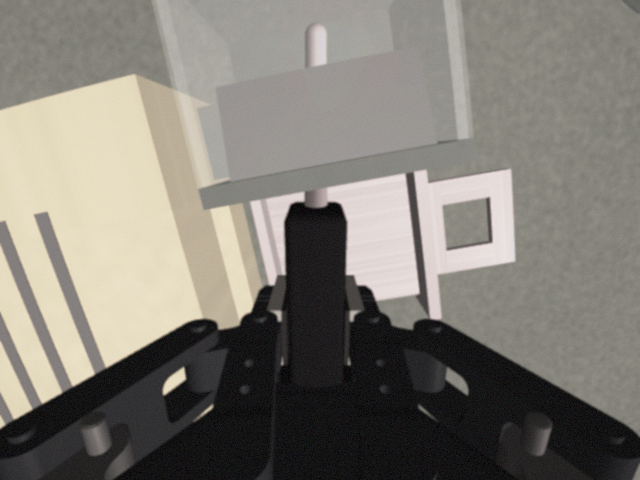

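View pics/t21.png

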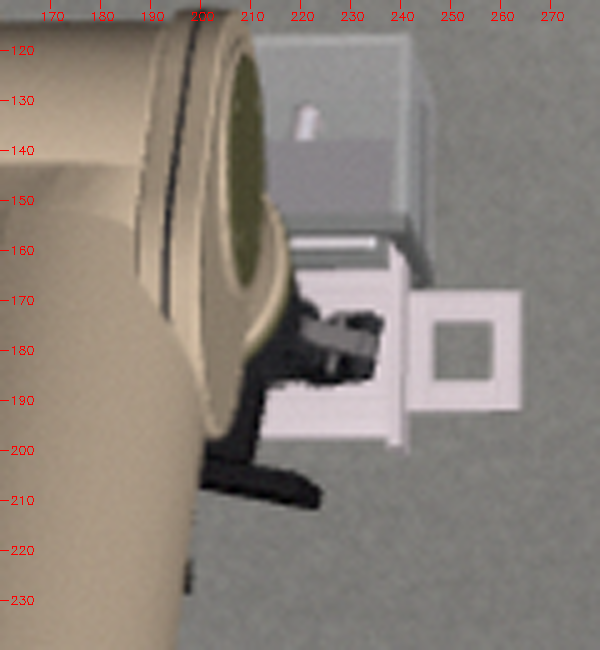

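>>> {"method": "play_rows", "body": {
  "plan": [
    [[0,0,-0.06],0],
    [[0.01,-0.03,-0.09],0],
    [[0.02,-0.06,-0.09],0],
    [[0.04,-0.05,-0.02],0],
    [[0.12,0,0.02],0],
    [[0.16,0,0.03],0],
    [[0.16,0,0.03],0],
    [[0.12,0,0.02],0]
  ]
}}

```text
t: 34.2
eef_pos: [0.5986, 0.0856, 0.1104]
ee_rot: [0.464, -0.437, 0.546, -0.544]
contact_force: [-1.0, 0.3, -2.2]
grip_width: 0.243
```

```bash
python3 - <<'E'
from h import *
tipplan(-99.5,-85,55,-98.27)
S=read_camera("scene")["frame"];crop(S,430,200,490,280,10,"s22.png")
E
```

```text
tip world [0.7083 0.0665 0.0537] reader mm [-94.2 -83.8  53.7] hook x [ 0.982 -0.188  0.023]
t 34.2 p [0.5986 0.0856 0.1104] toolx yaw -100.81 y axis [ 0.028   0.0265 -0.9993] F [-1.   0.3 -2.2] g 0.243 q [-0.75  0.45  0.68  1.74 -0.35  1.04 -1.7 ]
d yaw 2.54 maxrow 0.025 turn/row deg 0.3174427662482344
[[[0.025, -0.003, 0.006], -0.0018], [[0.025, -0.003, 0.006], -0.0018], [[0.025, -0.003, 0.006], -0.0018], [[0.025, -0.003, 0.005], -0.0018], [[0.025, -0.003, 0.005], -0.0018], [[0.025, -0.003, 0.005], -0.0018], [[0.025, -0.003, 0.005], -0.0018], [[0.025, -0.003, 0.005], -0.0018]]
```

View pics/s22.png

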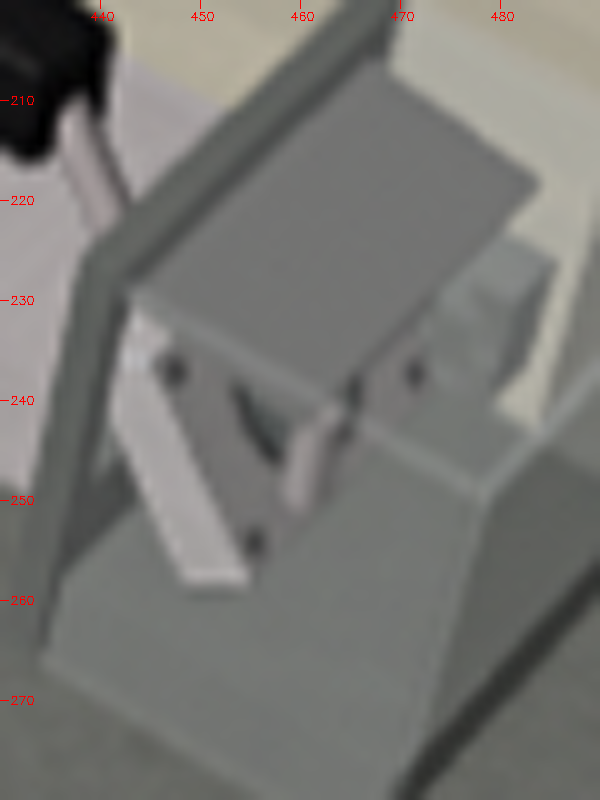

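```bash
python3 - <<'E'
from h import *
tipplan(-100.5,-87,53,-106.27)
E
```

```text
tip world [0.7083 0.0653 0.0538] reader mm [-95.4 -83.7  53.8] hook x [ 0.982 -0.189  0.023]
t 34.25 p [0.5986 0.0845 0.1104] toolx yaw -100.87 y axis [ 0.0281  0.026  -0.9993] F [-0.2 -2.  -2.7] g 0.243 q [-0.75  0.45  0.68  1.74 -0.35  1.04 -1.7 ]
d yaw -5.4 maxrow 0.016 turn/row deg 0.6748321176490393
[[[-0.015, 0.002, 0.012], 0.0037], [[-0.015, 0.002, 0.011], 0.0037], [[-0.015, 0.002, 0.011], 0.0037], [[-0.015, 0.002, 0.011], 0.0037], [[-0.015, 0.002, 0.011], 0.0037], [[-0.016, 0.002, 0.011], 0.0037], [[-0.016, 0.002, 0.01], 0.0037], [[-0.016, 0.002, 0.01], 0.0037]]
```

>>> {"method": "play_rows", "body": {
  "plan": [
    [[-0.02,0,0.015],0.005],
    [[-0.02,0,0.015],0.005],
    [[-0.02,0,0.015],0.005],
    [[-0.02,0,0.015],0.005],
    [[-0.02,0,0.015],0.005],
    [[-0.02,0.02,0.01],0.005],
    [[0,0.02,0],0],
    [[0,0,0],0]
  ]
}}

```text
t: 35.25
eef_pos: [0.6051, 0.0904, 0.1088]
ee_rot: [0.436, -0.408, 0.568, -0.566]
contact_force: [0.4, 0.1, -1.9]
grip_width: 0.242
```

```bash
python3 - <<'E'
from h import *
tipplan(-100.5,-88,42,-106.27)
S=read_camera("scene")["frame"];crop(S,430,200,490,280,10,"s23.png")
c=read_camera("wrist");cv2.imwrite("pics/w23.png",c["frame"][:,:,::-1])
E
```

```text
tip world [0.7122 0.0604 0.0519] reader mm [-100.3  -87.6   51.9] hook x [ 0.958 -0.287  0.02 ]
t 35.25 p [0.6051 0.0904 0.1088] toolx yaw -106.64 y axis [ 0.029   0.0262 -0.9992] F [ 0.4  0.1 -1.9] g 0.242 q [-0.76  0.47  0.7   1.72 -0.37  1.04 -1.8 ]
d yaw 0.37 maxrow 0.025 turn/row deg 0.04593160889343295
[[[0.003, 0.025, 0.001], -0.0003], [[0.003, 0.025, 0.0], -0.0003], [[0.003, 0.025, 0.0], -0.0003], [[0.003, 0.025, 0.0], -0.0003], [[0.003, 0.025, 0.0], -0.0003], [[0.003, 0.025, 0.0], -0.0003], [[0.003, 0.025, 0.0], -0.0003], [[0.003, 0.025, 0.0], -0.0003]]
```

View pics/s23.png

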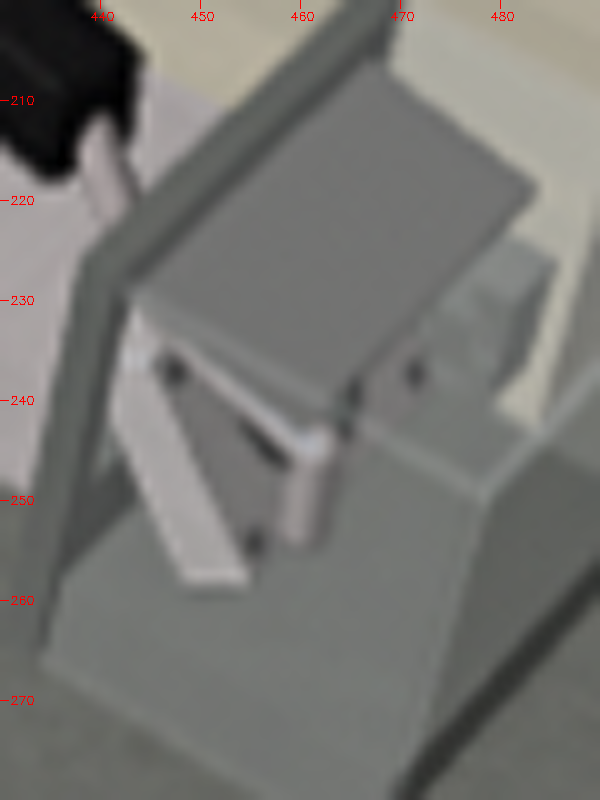

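View pics/w23.png

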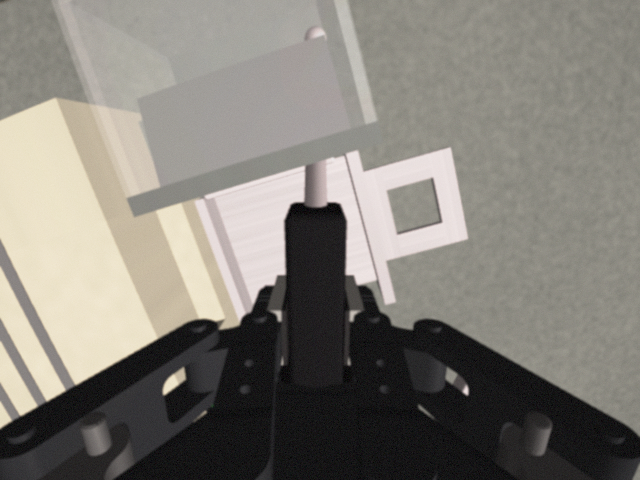

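Tip is beside the carrier, with the rod over its rear corner. Press straight down slowly.

>>> {"method": "play_rows", "body": {
  "plan": [
    [[0,0.03,0],0],
    [[0,0.03,0],0],
    [[0,0.03,0],0],
    [[0,0.03,0],0],
    [[0,0.03,0],0],
    [[0,0.03,0],0],
    [[0,0.03,0],0],
    [[0,0.03,0],0]
  ]
}}

```text
t: 36.35
eef_pos: [0.6097, 0.0896, 0.1031]
ee_rot: [0.439, -0.404, 0.567, -0.567]
contact_force: [-4.7, -0.1, 12.3]
grip_width: 0.236
```

```bash
python3 - <<'E'
from h import *
tipplan(-100.5,-88,38,-106.27)
S=read_camera("scene")["frame"];crop(S,430,200,490,280,10,"s24.png")
E
```

```text
tip world [0.7173 0.0595 0.0471] reader mm [-101.2  -92.8   47.1] hook x [ 0.957 -0.289  0.029]
t 36.35 p [0.6097 0.0896 0.1031] toolx yaw -106.73 y axis [ 0.039   0.029  -0.9988] F [-4.7 -0.1 12.3] g 0.236 q [-0.75  0.48  0.7   1.72 -0.38  1.03 -1.79]
d yaw 0.46 maxrow 0.022 turn/row deg 0.05759730703123722
[[[0.005, 0.022, -0.013], -0.0003], [[0.005, 0.022, -0.013], -0.0003], [[0.005, 0.022, -0.013], -0.0003], [[0.005, 0.022, -0.013], -0.0003], [[0.005, 0.022, -0.013], -0.0003], [[0.005, 0.022, -0.013], -0.0003], [[0.005, 0.022, -0.013], -0.0003], [[0.005, 0.022, -0.013], -0.0003]]
```

View pics/s24.png

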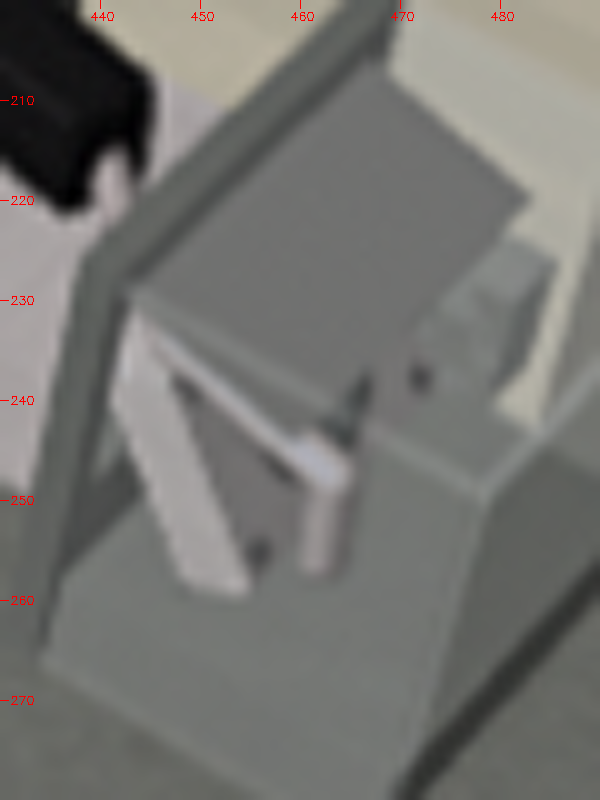

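>>> {"method": "play_rows", "body": {
  "plan": [
    [[0.01,-0.05,-0.03],0],
    [[0.01,-0.03,-0.05],0],
    [[0.01,0,-0.04],0],
    [[0,0.04,-0.01],0],
    [[0,0.05,-0.01],0],
    [[0,0.05,-0.015],0],
    [[0,0.05,-0.015],0],
    [[0,0.05,-0.015],0]
  ]
}}

```text
t: 37.4
eef_pos: [0.6032, 0.0898, 0.0984]
ee_rot: [-0.44, 0.402, -0.567, 0.569]
contact_force: [-4.4, -0.4, 10.6]
grip_width: 0.245
```

```bash
python3 - <<'E'
from h import *
tipplan(-100.5,-88,38,-106.27)
S=read_camera("scene")["frame"];crop(S,430,200,490,280,10,"s25.png")
E
```

```text
tip world [0.7111 0.0596 0.0431] reader mm [-101.   -86.6   43.1] hook x [ 0.956 -0.291  0.035]
t 37.4 p [0.6032 0.0898 0.0984] toolx yaw -106.82 y axis [ 0.0458  0.0301 -0.9985] F [-4.4 -0.4 10.6] g 0.245 q [-0.76  0.47  0.7   1.75 -0.38  1.   -1.79]
d yaw 0.55 maxrow 0.013 turn/row deg 0.0693539371342311
[[[0.001, 0.013, 0.002], -0.0004], [[0.001, 0.013, 0.002], -0.0004], [[0.001, 0.013, 0.002], -0.0004], [[0.001, 0.013, 0.002], -0.0004], [[0.001, 0.013, 0.002], -0.0004], [[0.001, 0.013, 0.002], -0.0004], [[0.001, 0.013, 0.002], -0.0004], [[0.001, 0.013, 0.002], -0.0004]]
```

View pics/s25.png

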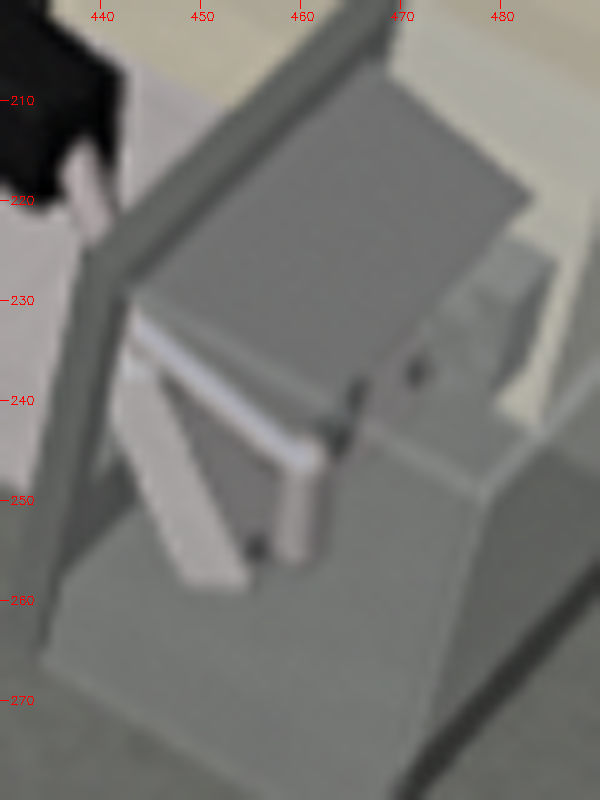

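>>> {"method": "play_rows", "body": {
  "plan": [
    [[0,-0.06,0],0],
    [[0,-0.08,0],0],
    [[0.02,-0.04,-0.05],-0.006],
    [[0.03,0,-0.07],-0.008],
    [[0.03,0,-0.07],-0.008],
    [[0.03,0,-0.07],-0.008],
    [[0.03,0,-0.07],-0.008],
    [[0,0,0],0]
  ],
  "squeeze": 120
}}

```text
t: 38.45
eef_pos: [0.5829, 0.0863, 0.1053]
ee_rot: [-0.475, 0.438, -0.538, 0.542]
contact_force: [1.2, 0.1, -2.8]
grip_width: 0.24
```

```bash
python3 - <<'E'
from h import *
tipplan(-95.4,-56,51,-91)
S=read_camera("scene")["frame"];crop(S,430,200,490,280,10,"s26.png")
s=state();c=read_camera("wrist");cv2.imwrite("pics/w26.png",c["frame"][:,:,::-1])
R,t=wristRt(c,s);M=rot(s["ee_rot"]);p=s["eef_pos"]
print(proj(c,[p+M@np.array([0,y,.11+dz]) for y,dz in((.0592,0),(.0342,.0045),(.0342,-.04))],R,t))
E
```

```text
tip world [0.6938 0.0697 0.0504] reader mm [-91.1 -69.3  50.4] hook x [ 0.985 -0.167  0.038]
t 38.45 p [0.5829 0.0863 0.1053] toolx yaw -99.52 y axis [ 0.0435  0.0293 -0.9986] F [ 1.2  0.1 -2.8] g 0.24 q [-0.77  0.41  0.69  1.8  -0.34  1.   -1.69]
d yaw 8.52 maxrow 0.057 turn/row deg 1.065492096303089
[[[0.057, -0.003, -0.028], -0.0059], [[0.056, -0.003, -0.029], -0.0059], [[0.056, -0.003, -0.03], -0.0059], [[0.055, -0.003, -0.031], -0.0059], [[0.055, -0.003, -0.032], -0.0059], [[0.054, -0.003, -0.033], -0.0059], [[0.053, -0.003, -0.034], -0.0059], [[0.053, -0.003, -0.035], -0.0059]]
[[315.703353    54.08229244]
 [315.80856632  27.17042188]
 [315.72215112 137.25671432]]
```

View pics/s26.png

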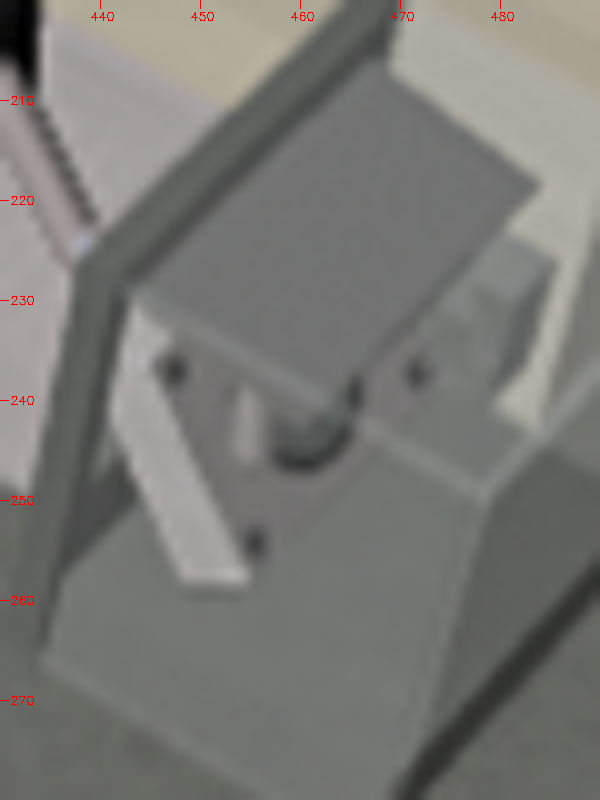

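View pics/w26.png

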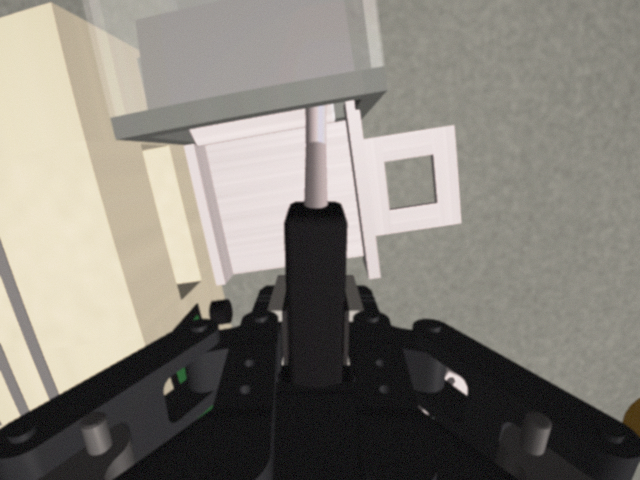

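```bash
python3 - <<'E'
from h import *
tipplan(-100.2,-74,51.5,-97.5,n=6)
E
```

```text
tip world [0.6941 0.0696 0.0504] reader mm [-91.1 -69.5  50.4] hook x [ 0.985 -0.167  0.038]
t 38.55 p [0.5831 0.0863 0.1053] toolx yaw -99.57 y axis [ 0.0436  0.0291 -0.9986] F [-0.4 -0.2 -3.4] g 0.236 q [-0.77  0.41  0.69  1.8  -0.34  1.   -1.69]
d yaw 2.07 maxrow 0.041 turn/row deg 0.3446873082948703
[[[0.041, -0.004, 0.02], -0.0019], [[0.041, -0.004, 0.02], -0.0019], [[0.041, -0.004, 0.02], -0.0019], [[0.041, -0.004, 0.019], -0.0019], [[0.041, -0.004, 0.019], -0.0019], [[0.041, -0.004, 0.019], -0.0019]]
```

>>> {"method": "play_rows", "body": {
  "plan": [
    [[0.05,0,0.04],-0.002],
    [[0.045,-0.01,0.025],-0.002],
    [[0.045,-0.01,0.02],-0.002],
    [[0.045,0,0.015],-0.002],
    [[0.045,0,0],-0.002],
    [[0.03,0,-0.05],-0.002],
    [[0.015,0,-0.1],0],
    [[0.015,0,-0.1],0]
  ]
}}

```text
t: 39.55
eef_pos: [0.5732, 0.0717, 0.1053]
ee_rot: [-0.485, 0.449, -0.528, 0.533]
contact_force: [0.5, 0.9, -1.2]
grip_width: 0.236
```

```bash
python3 - <<'E'
from h import *
tipplan(-95.4,-54,52,-97.5,n=6)
S=read_camera("scene")["frame"];crop(S,430,200,490,280,10,"s27.png")
E
```

```text
tip world [0.6848 0.0593 0.0505] reader mm [-101.5  -60.3   50.5] hook x [ 0.991 -0.128  0.039]
t 39.55 p [0.5732 0.0717 0.1053] toolx yaw -97.28 y axis [ 0.0435  0.0287 -0.9986] F [ 0.5  0.9 -1.2] g 0.236 q [-0.76  0.39  0.69  1.83 -0.32  0.99 -1.64]
d yaw -0.22 maxrow 0.023 turn/row deg 0.036634885186813904
[[[-0.019, -0.005, -0.023], 0.0002], [[-0.019, -0.005, -0.023], 0.0002], [[-0.019, -0.005, -0.023], 0.0002], [[-0.019, -0.005, -0.023], 0.0002], [[-0.019, -0.005, -0.023], 0.0002], [[-0.019, -0.005, -0.023], 0.0002]]
```

View pics/s27.png

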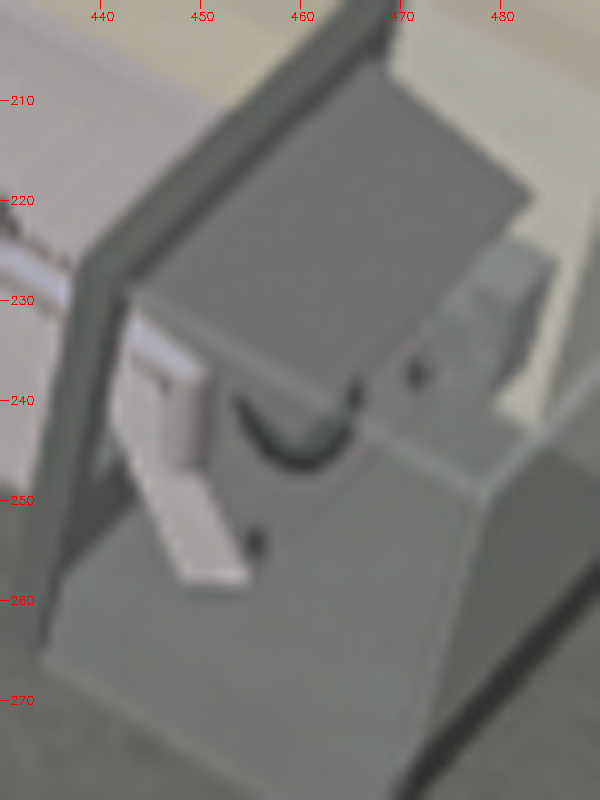

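>>> {"method": "play_rows", "body": {
  "plan": [
    [[0.01,0,-0.06],0],
    [[-0.03,0,-0.05],0],
    [[-0.05,0,0],0],
    [[-0.05,0,0],0],
    [[-0.02,0,-0.04],0],
    [[0.012,0,-0.09],0],
    [[0.012,0,-0.09],0],
    [[0.012,0,-0.09],0]
  ]
}}

```text
t: 40.6
eef_pos: [0.5539, 0.0795, 0.1063]
ee_rot: [-0.486, 0.447, -0.527, 0.535]
contact_force: [2.6, -0.8, 0.7]
grip_width: 0.238
```

```bash
python3 - <<'E'
from h import *
tipplan(-95.4,-25,52,-97.5,n=6)
S=read_camera("scene")["frame"];crop(S,410,190,490,280,8,"s28.png")
E
```

```text
tip world [0.6658 0.067  0.0522] reader mm [-93.9 -41.3  52.2] hook x [ 0.991 -0.129  0.045]
t 40.6 p [0.5539 0.0795 0.1063] toolx yaw -97.34 y axis [ 0.0494  0.0288 -0.9984] F [ 2.6 -0.8  0.7] g 0.238 q [-0.81  0.34  0.7   1.88 -0.29  0.96 -1.68]
d yaw -0.16 maxrow 0.053 turn/row deg 0.02741516367612462
[[[0.011, -0.002, -0.053], 0.0002], [[0.011, -0.002, -0.053], 0.0002], [[0.011, -0.002, -0.053], 0.0002], [[0.011, -0.002, -0.053], 0.0002], [[0.011, -0.002, -0.053], 0.0002], [[0.011, -0.002, -0.053], 0.0002]]
```

View pics/s28.png

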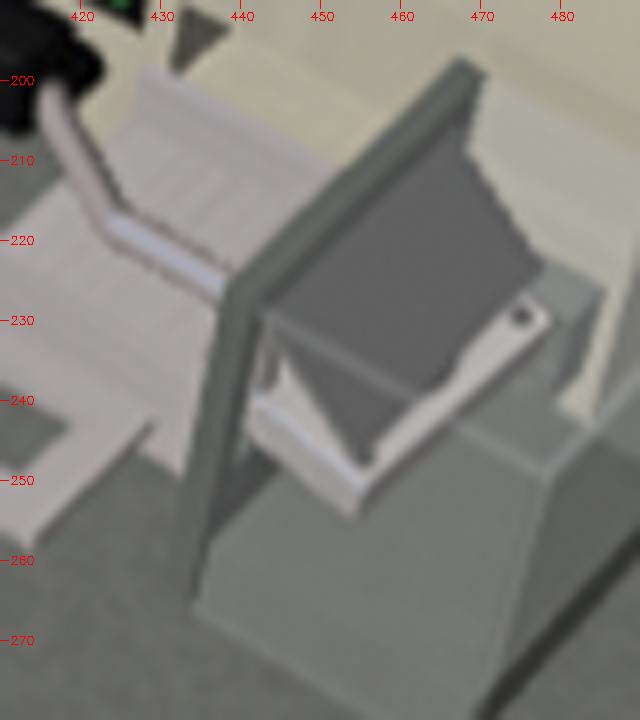

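```bash
python3 - <<'E'
from h import *
S=read_camera("scene")
def planex(uv,rx):
    o,d=ray(S,(uv[0]-.5,uv[1]+.3));c,sn=np.cos(1.566),np.sin(1.566)
    n=np.array([c,sn,0]);o2=o-np.array([.625,.1611,0]);k=(rx/1000-n@o2)/(n@d);return w2r(o+k*d).round(1)
for nm,uv in [("frontbot",(453.8,254.3)),("fronttop",(455.2,250.8)),("reartop",(442.3,240.5)),("side bot left",(441.5,246.5))]: print(nm,planex(uv,-91),planex(uv,-95))
for nm,uv in [("fb far",(478.5,230.5)),]: print(nm,planex(uv,-21),planex(uv,-25))
s=state();c=read_camera("wrist");cv2.imwrite("pics/w28.png",c["frame"][:,:,::-1])
crop(read_camera("top")["frame"],180,110,260,210,6,"t28.png")
E
```

```text
frontbot [-91.  -71.6  34.7] [-95.  -73.2  39.3]
fronttop [-91.  -72.6  45.2] [-95.  -74.2  49.7]
reartop [-91.  -42.8  52. ] [-95.  -44.6  56.5]
side bot left [-91.  -43.8  36.2] [-95.  -45.6  40.8]
fb far [-21.  -80.1  50. ] [-25.  -81.5  54.1]
```

View pics/w28.png

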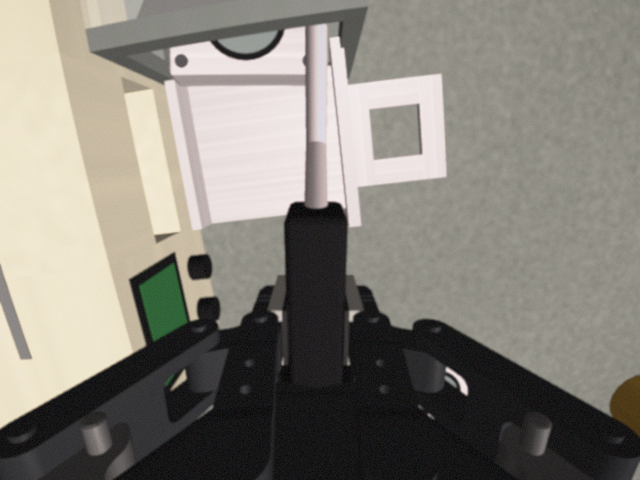

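View pics/t28.png

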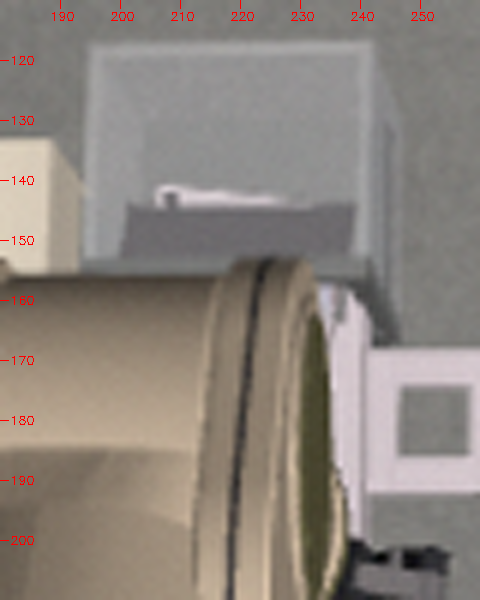

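>>> {"method": "play_rows", "body": {
  "plan": [
    [[0.01,0,-0.06],0],
    [[0.01,0,-0.06],0],
    [[0.01,0,-0.06],0],
    [[0.01,0,-0.06],0],
    [[0,0,0],0],
    [[0,-0.1,0],0],
    [[0,-0.2,0],0],
    [[0,-0.2,0],0]
  ]
}}

```text
t: 41.8
eef_pos: [0.5379, 0.0787, 0.1305]
ee_rot: [-0.485, 0.449, -0.528, 0.534]
contact_force: [-0.3, -0.3, -1.9]
grip_width: 0.234
```

```bash
python3 - <<'E'
from h import *
tipplan(-62,20,76,-90.3,n=6)
s=state();c=read_camera("wrist");cv2.imwrite("pics/w29.png",c["frame"][:,:,::-1])
S=read_camera("scene")["frame"];crop(S,410,190,490,280,8,"s29.png")
E
```

```text
tip world [0.6495 0.0663 0.0758] reader mm [-94.7 -24.9  75.8] hook x [ 0.991 -0.128  0.04 ]
t 41.8 p [0.5379 0.0787 0.1305] toolx yaw -97.29 y axis [ 0.044   0.028  -0.9986] F [-0.3 -0.3 -1.9] g 0.234 q [-0.84  0.27  0.72  1.89 -0.23  1.01 -1.73]
d yaw 6.99 maxrow 0.159 turn/row deg 1.1648301652246384
[[[-0.045, -0.004, -0.159], -0.0065], [[-0.049, -0.004, -0.158], -0.0065], [[-0.052, -0.004, -0.157], -0.0065], [[-0.055, -0.004, -0.156], -0.0065], [[-0.058, -0.004, -0.155], -0.0065], [[-0.061, -0.004, -0.154], -0.0065]]
```

View pics/w29.png

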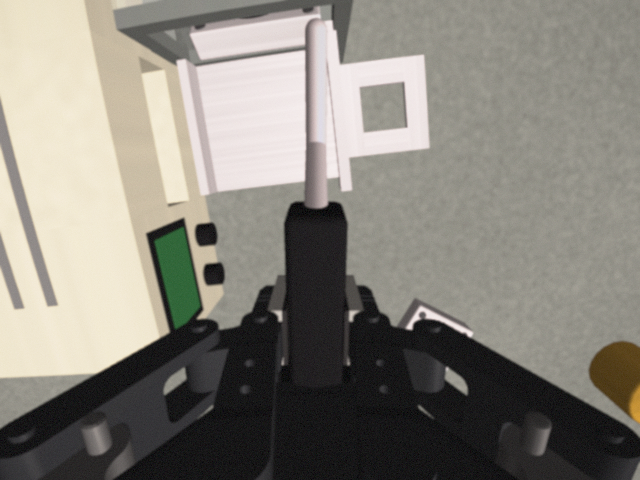

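View pics/s29.png

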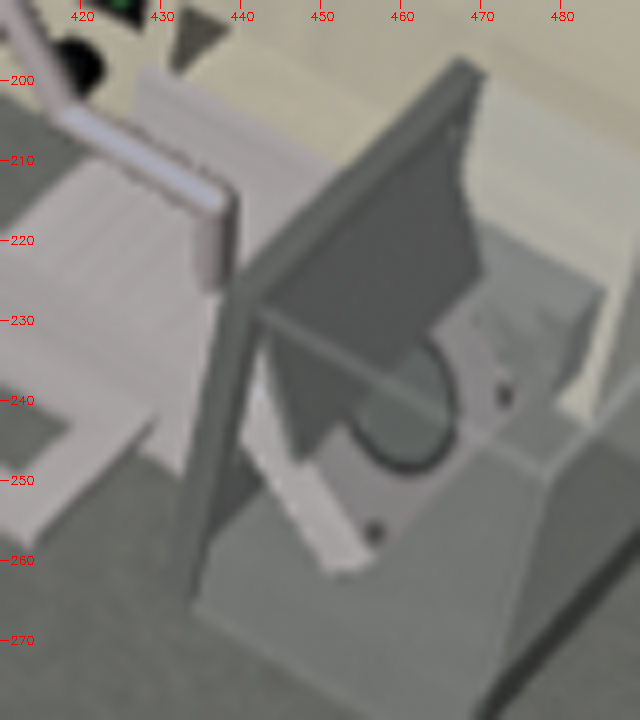

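```bash
python3 - <<'E'
from h import *
S=read_camera("scene")
for uv in [(452,262),(450.5,261.5),(478,238)]: print(w2r(atz(S,(uv[0]-.5,uv[1]+.3),.020)).round(1))
E
```

```text
[-96.9 -74.2  20. ]
[-97.7 -71.4  20. ]
[-10.2 -79.2  20. ]
```

```bash
python3 - <<'E'
from h import *
tipplan(-61,-22,54,-91,n=8)
E
```

```text
tip world [0.6503 0.0665 0.0762] reader mm [-94.4 -25.8  76.2] hook x [ 0.991 -0.128  0.042]
t 41.95 p [0.5386 0.0789 0.1307] toolx yaw -97.28 y axis [ 0.0461  0.0289 -0.9985] F [ 0.3 -0.1 -1.8] g 0.234 q [-0.84  0.27  0.72  1.89 -0.23  1.   -1.72]
d yaw 6.28 maxrow 0.057 turn/row deg 0.7847443392174469
[[[-0.05, 0.057, -0.02], -0.0044], [[-0.05, 0.057, -0.02], -0.0044], [[-0.05, 0.057, -0.019], -0.0044], [[-0.051, 0.057, -0.018], -0.0044], [[-0.051, 0.057, -0.018], -0.0044], [[-0.051, 0.057, -0.017], -0.0044], [[-0.051, 0.057, -0.016], -0.0044], [[-0.052, 0.057, -0.016], -0.0044]]
```

>>> {"method": "play_rows", "body": {
  "plan": [
    [[-0.06,0.02,-0.03],-0.005],
    [[-0.06,0.05,-0.03],-0.005],
    [[-0.06,0.06,-0.02],-0.005],
    [[-0.06,0.07,-0.02],-0.005],
    [[-0.05,0.07,-0.02],-0.005],
    [[-0.05,0.07,-0.02],-0.005],
    [[-0.05,0.06,-0.01],-0.004],
    [[-0.03,0.03,0],0]
  ]
}}

```text
t: 42.95
eef_pos: [0.5325, 0.1028, 0.1069]
ee_rot: [0.515, -0.479, 0.499, -0.507]
contact_force: [0.1, -0.7, -2.6]
grip_width: 0.24
```

```bash
python3 - <<'E'
from h import *
tipplan(-61,-42,48,-91,n=8)
s=state();c=read_camera("wrist");crop(c["frame"],220,0,420,150,4,"w30.png")
E
```

```text
tip world [0.645  0.1031 0.0526] reader mm [-57.9 -20.2  52.6] hook x [ 0.999 -0.013  0.044]
t 42.95 p [0.5325 0.1028 0.1069] toolx yaw -90.68 y axis [ 0.044   0.0282 -0.9986] F [ 0.1 -0.7 -2.6] g 0.24 q [-0.85  0.3   0.67  1.92 -0.25  0.96 -1.65]
d yaw -0.32 maxrow 0.054 turn/row deg 0.039928051989321034
[[[0.006, 0.014, 0.054], 0.0002], [[0.006, 0.014, 0.054], 0.0002], [[0.006, 0.014, 0.054], 0.0002], [[0.006, 0.014, 0.054], 0.0002], [[0.006, 0.014, 0.054], 0.0002], [[0.006, 0.014, 0.054], 0.0002], [[0.006, 0.014, 0.054], 0.0002], [[0.006, 0.014, 0.054], 0.0002]]
```

View pics/w30.png

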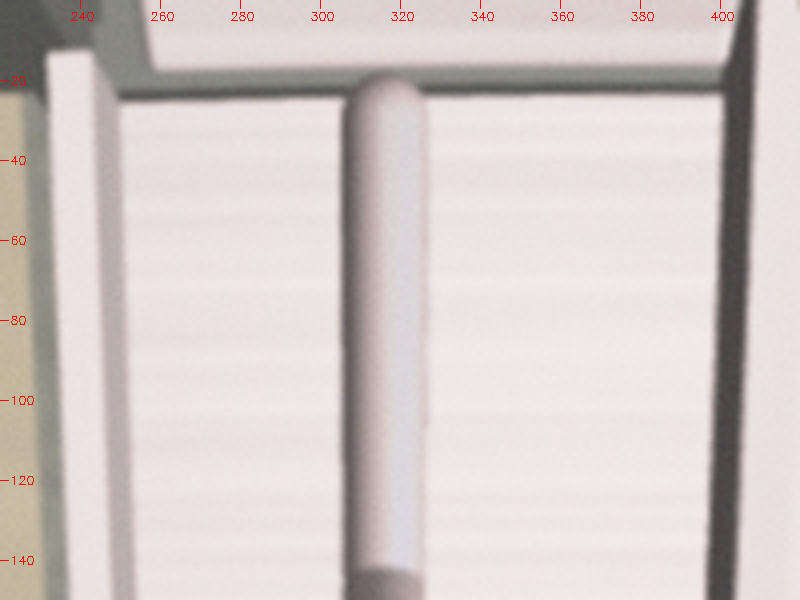

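```bash
python3 - <<'E'
from h import *
S=read_camera("scene");crop(S["frame"],390,170,480,260,8,"s30.png")
s=state();p=s["eef_pos"];M=rot(s["ee_rot"])
for nm,v in [("tip",(0,.0592,.11)),("bend",(0,.0342,.11)),("knee",(0,.0342,.065)),("handle front bot",(0,.0172,.045))]:
    for ph in (0,.05,.09):
        Rx=Rn.from_rotvec([-ph,0,0]).as_matrix(); q=Rx@np.array(v); 
        print(nm,ph,(proj(S,[p+M@q])[0]+[.5,-.3]).round(1), w2r(p+M@q).round(1))
E
```

```text
tip 0 [441.9 225. ] [-58.  -20.3  52.7]
tip 0.05 [440.3 226.3] [-57.8 -17.4  47.1]
tip 0.09 [438.9 227.2] [-57.6 -14.9  42.8]
bend 0 [443.2 215.6] [-58.7 -19.2  77.6]
bend 0.05 [442.1 217.3] [-58.5 -17.6  72.1]
bend 0.09 [441.2 218.5] [-58.4 -16.1  67.7]
knee 0 [423.5 205.2] [-58.3  25.8  75.7]
knee 0.05 [422.6 206.1] [-58.2  27.4  72.4]
knee 0.09 [421.8 206.7] [-58.1  28.9  69.8]
handle front bot 0 [415.4 194.2] [-58.6  46.5  91.8]
handle front bot 0.05 [415.  194.9] [-58.5  47.3  89.5]
handle front bot 0.09 [414.6 195.4] [-58.5  48.1  87.7]
```

View pics/s30.png

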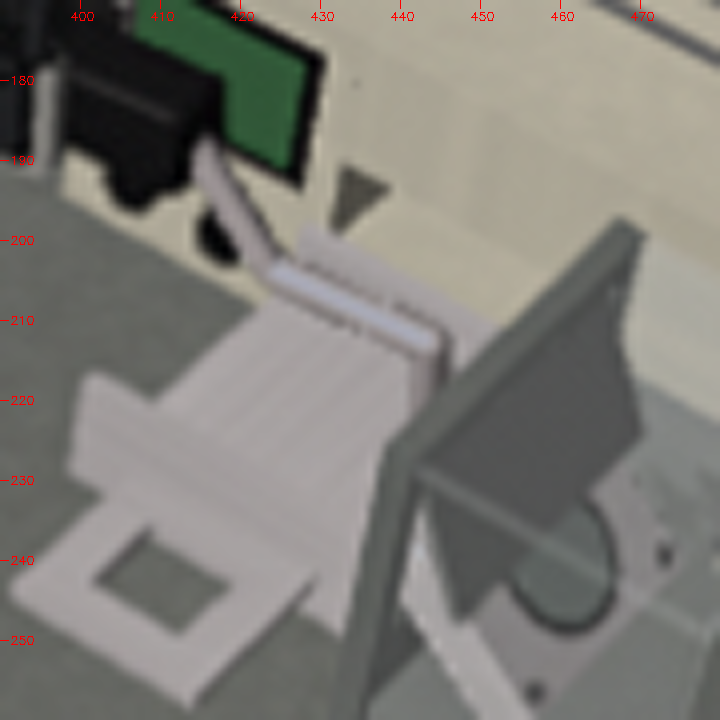

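>>> {"method": "play_rows", "body": {
  "plan": [
    [[0.05,0.02,0],0],
    [[0.05,0.02,0.04],0],
    [[0.01,0.01,0.06],0],
    [[0,0,0.06],0],
    [[0,0.01,0.06],0],
    [[0,0.02,0.06],0],
    [[0,0.03,0.06],0],
    [[0,0.03,0.06],0]
  ]
}}

```text
t: 44.05
eef_pos: [0.5541, 0.0966, 0.1006]
ee_rot: [0.515, -0.478, 0.499, -0.507]
contact_force: [-1.7, 0.1, -1.2]
grip_width: 0.236
```

```bash
python3 - <<'E'
from h import *
tipplan(-63,-55,45,-91,n=8)
S=read_camera("scene");crop(S["frame"],410,190,490,280,8,"s31.png")
E
```

```text
tip world [0.6666 0.0967 0.0463] reader mm [-64.2 -41.9  46.3] hook x [ 0.999 -0.014  0.044]
t 44.05 p [0.5541 0.0966 0.1006] toolx yaw -90.73 y axis [ 0.0439  0.0284 -0.9986] F [-1.7  0.1 -1.2] g 0.236 q [-0.81  0.35  0.67  1.87 -0.29  0.96 -1.6 ]
d yaw -0.27 maxrow 0.032 turn/row deg 0.033327999833005606
[[[-0.004, 0.005, 0.032], 0.0002], [[-0.004, 0.005, 0.032], 0.0002], [[-0.004, 0.005, 0.032], 0.0002], [[-0.004, 0.005, 0.032], 0.0002], [[-0.004, 0.005, 0.032], 0.0002], [[-0.004, 0.005, 0.032], 0.0002], [[-0.004, 0.005, 0.032], 0.0002], [[-0.005, 0.005, 0.032], 0.0002]]
```

View pics/s31.png

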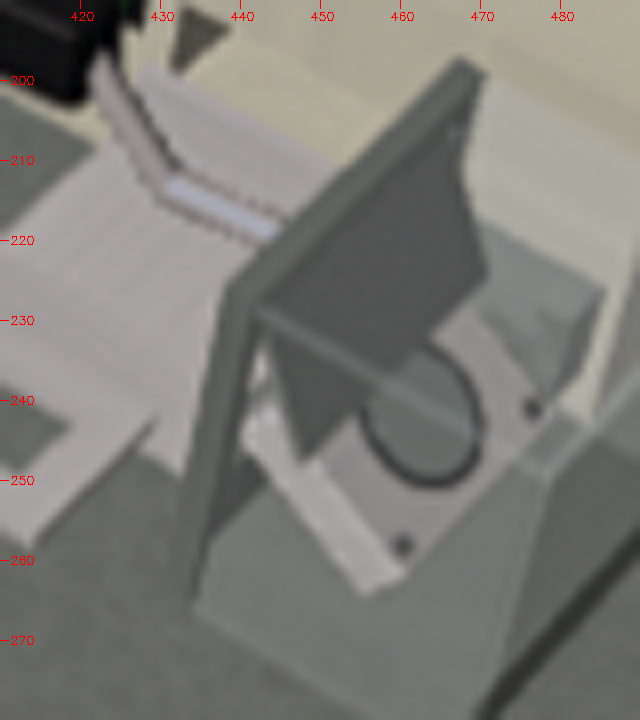

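>>> {"method": "play_rows", "body": {
  "plan": [
    [[0,0.01,0.05],0],
    [[0,0.01,0.06],0],
    [[0,0,0.06],0],
    [[0,0,0.06],0],
    [[0,0,0.06],0],
    [[0,0,0.05],0],
    [[0,0,0],0],
    [[0,0,0],0]
  ]
}}

```text
t: 45.1
eef_pos: [0.5723, 0.0963, 0.0998]
ee_rot: [0.514, -0.479, 0.499, -0.507]
contact_force: [-0.9, 0.1, -2.5]
grip_width: 0.242
```

```bash
python3 - <<'E'
from h import *
tipplan(-63,-55,45,-91,n=8)
S=read_camera("scene");crop(S["frame"],410,190,490,280,8,"s32.png")
E
```

```text
tip world [0.6847 0.0964 0.0453] reader mm [-64.4 -60.   45.3] hook x [ 0.999 -0.014  0.043]
t 45.1 p [0.5723 0.0963 0.0998] toolx yaw -90.73 y axis [ 0.043   0.0279 -0.9987] F [-0.9  0.1 -2.5] g 0.242 q [-0.78  0.39  0.66  1.82 -0.31  0.97 -1.58]
d yaw -0.27 maxrow 0.013 turn/row deg 0.0337711428498082
[[[-0.005, 0.0, -0.013], 0.0002], [[-0.005, 0.0, -0.013], 0.0002], [[-0.005, 0.0, -0.013], 0.0002], [[-0.005, 0.0, -0.013], 0.0002], [[-0.005, 0.0, -0.013], 0.0002], [[-0.005, 0.0, -0.013], 0.0002], [[-0.005, 0.0, -0.013], 0.0002], [[-0.005, 0.0, -0.013], 0.0002]]
```

View pics/s32.png

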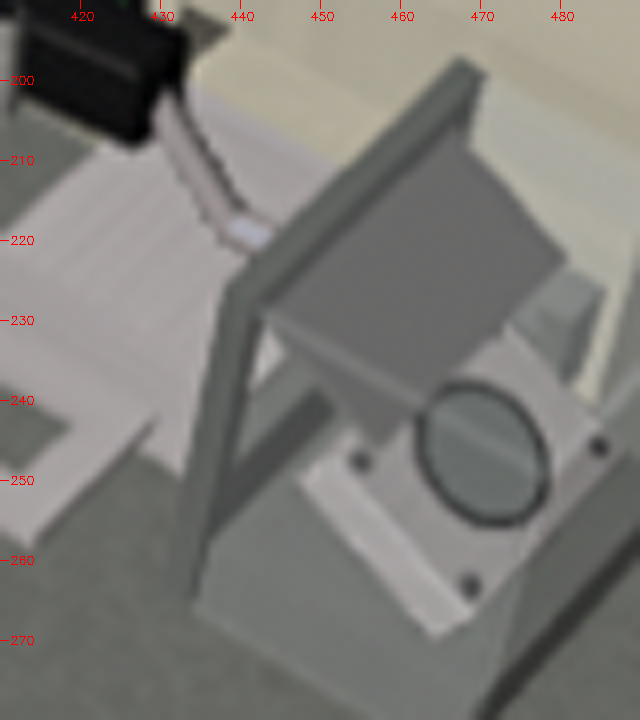

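```bash
python3 - <<'E'
from h import *
S=read_camera("scene")
for uv in [(464,269.5),(462.5,269)]: print(w2r(atz(S,(uv[0]-.5,uv[1]+.3),.020)).round(1))
def planex(uv,rx):
    o,d=ray(S,(uv[0]-.5,uv[1]+.3));c,sn=np.cos(1.566),np.sin(1.566)
    n=np.array([c,sn,0]);o2=o-np.array([.625,.1611,0]);k=(rx/1000-n@o2)/(n@d);return w2r(o+k*d).round(1)
for nm,uv in [("rear bot",(447.3,250.8)),("rear top",(453,244.5)),("fronttop",(468.5,266)),("frontbot",(464.3,269.5))]: print(nm,planex(uv,-97))
E
```

```text
[ -97.7 -101.2   20. ]
[-98.5 -98.4  20. ]
rear bot [-97.  -59.8  40.9]
rear top [-97.  -67.9  63.9]
fronttop [ -97.  -107.6   34.2]
frontbot [ -97.  -101.5   19.7]
```

>>> {"method": "play_rows", "body": {
  "plan": [
    [[0,0,0.04],0],
    [[0,0,0.05],0],
    [[0,0,0.05],0],
    [[0,0,0],0],
    [[0,0,-0.12],0],
    [[0,0,-0.2],0],
    [[0,0,-0.25],0],
    [[0,0,-0.25],0]
  ]
}}

```text
t: 46.2
eef_pos: [0.5368, 0.0966, 0.0984]
ee_rot: [0.515, -0.478, 0.499, -0.507]
contact_force: [0.3, 0.4, -1.2]
grip_width: 0.238
```

```bash
python3 - <<'E'
from h import *
tipinfo()
S=read_camera("scene");crop(S["frame"],410,190,490,280,8,"s33.png")
E
```

```text
tip world [0.6493 0.0967 0.0441] reader mm [-64.3 -24.6  44.1] hook x [ 0.999 -0.014  0.044]
```

View pics/s33.png

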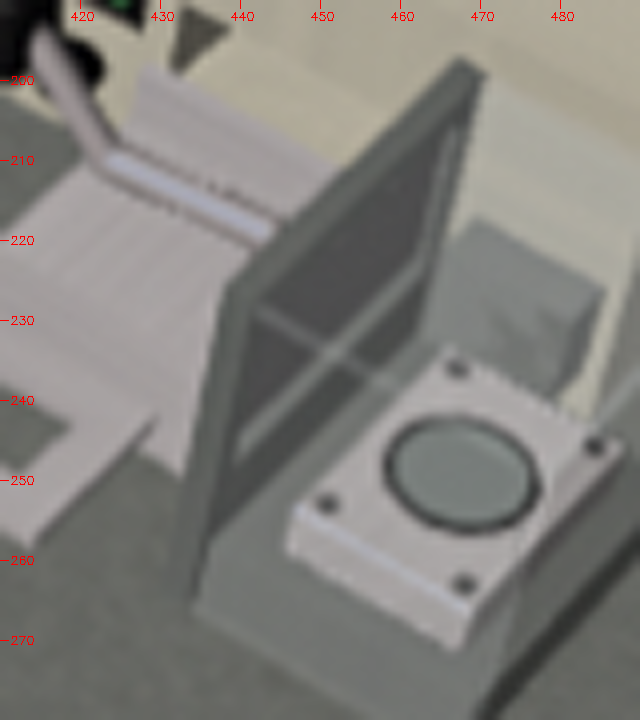

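>>> {"method": "play_rows", "body": {
  "plan": [
    [[0,-0.15,0],0],
    [[0,-0.3,0],0],
    [[0,-0.4,0],0],
    [[0,-0.4,0],0],
    [[0.1,-0.2,0],0],
    [[0.3,0,0.05],0],
    [[0.5,0,0.05],0],
    [[0.5,0,0.05],0]
  ]
}}

```text
t: 47.25
eef_pos: [0.5401, 0.0215, 0.1748]
ee_rot: [0.516, -0.478, 0.499, -0.507]
contact_force: [1.5, 0.1, -1.9]
grip_width: 0.235
```

```bash
python3 - <<'E'
from h import *
plan([.56,-.16,.12],-90.7,n=8)
E
```

```text
t 47.25 p [0.5401 0.0215 0.1748] toolx yaw -90.63 y axis [ 0.0465  0.0292 -0.9985] F [ 1.5  0.1 -1.9] g 0.235 q [-0.78  0.2   0.75  1.86 -0.19  1.09 -1.54]
d yaw -0.07 maxrow 0.457 turn/row deg 0.008180871001854939
[[[0.457, 0.126, 0.049], 0.0], [[0.457, 0.126, 0.049], 0.0], [[0.457, 0.126, 0.049], 0.0], [[0.457, 0.126, 0.049], 0.0], [[0.457, 0.126, 0.049], 0.0], [[0.457, 0.126, 0.049], 0.0], [[0.457, 0.126, 0.049], 0.0], [[0.457, 0.126, 0.049], 0.0]]
```

>>> {"method": "play_rows", "body": {
  "plan": [
    [[0.45,0.05,0.05],0],
    [[0.45,0.1,0.05],0],
    [[0.45,0.1,0.05],0],
    [[0.45,0.12,0.05],0],
    [[0.45,0.12,0.05],0],
    [[0.45,0.12,0.05],0],
    [[0.4,0.12,0.05],0],
    [[0.2,0.12,0.05],0]
  ]
}}

```text
t: 48.25
eef_pos: [0.5559, -0.1602, 0.1227]
ee_rot: [0.511, -0.478, 0.501, -0.509]
contact_force: [0.3, 0.5, -1.9]
grip_width: 0.238
```

```bash
python3 - <<'E'
from h import *
plan([.56,-.16,.075],-90.7,n=7)
S=read_camera("scene");cv2.imwrite("pics/s34.png",S["frame"][:,:,::-1])
E
```

```text
t 48.25 p [ 0.5559 -0.1602  0.1227] toolx yaw -91.22 y axis [ 0.0409  0.024  -0.9989] F [ 0.3  0.5 -1.9] g 0.238 q [-0.42  0.4   0.78  1.8  -0.36  1.05 -1.09]
d yaw 0.52 maxrow 0.137 turn/row deg 0.07376553306011958
[[[0.002, 0.137, 0.006], -0.0004], [[0.002, 0.137, 0.006], -0.0004], [[0.002, 0.137, 0.006], -0.0004], [[0.003, 0.137, 0.006], -0.0004], [[0.003, 0.137, 0.006], -0.0004], [[0.003, 0.137, 0.006], -0.0004], [[0.003, 0.137, 0.006], -0.0004]]
```

View pics/s34.png

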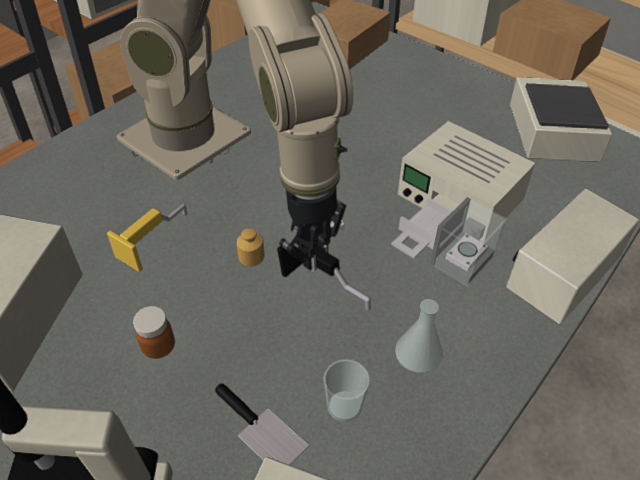

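>>> {"method": "play_rows", "body": {
  "plan": [
    [[0,0.1,0],0],
    [[0,0.15,0],0],
    [[0,0.17,0],0],
    [[0,0.17,0],0],
    [[0,0.15,0],0],
    [[0,0.12,0],0],
    [[0,0.08,0],0],
    [[0,0.04,0],0]
  ]
}}

```text
t: 49.3
eef_pos: [0.5579, -0.1571, 0.0692]
ee_rot: [0.511, -0.479, 0.501, -0.508]
contact_force: [0.5, 0.1, -2.6]
grip_width: 0.239
```

>>> {"method": "play_rows", "body": {
  "plan": [
    [[0,0.03,0],0],
    [[0,0.03,0],0],
    [[0,0.03,0],0],
    [[0,0.02,0],0],
    [[0,0,0],0],
    [[0,0,0],0],
    [[0,0,0],0],
    [[0,0,0],0]
  ]
}}

```text
t: 50.3
eef_pos: [0.5586, -0.1572, 0.0648]
ee_rot: [0.511, -0.478, 0.501, -0.508]
contact_force: [-0.9, 1.8, 0.8]
grip_width: 0.24
```

```bash
python3 - <<'E'
from h import *
plan([.56,-.16,.062],None,n=7)
S=read_camera("scene");crop(S["frame"],260,220,400,320,5,"s35.png")
E
```

```text
t 50.3 p [ 0.5586 -0.1572  0.0648] toolx yaw -91.09 y axis [ 0.0406  0.0252 -0.9989] F [-0.9  1.8  0.8] g 0.24 q [-0.38  0.48  0.73  1.84 -0.44  0.95 -1.04]
d yaw 0 maxrow 0.008 turn/row deg 0.0
[[[0.008, 0.008, 0.004], -0.0], [[0.008, 0.008, 0.004], -0.0], [[0.008, 0.008, 0.004], -0.0], [[0.008, 0.008, 0.004], -0.0], [[0.008, 0.008, 0.004], -0.0], [[0.008, 0.008, 0.004], -0.0], [[0.008, 0.008, 0.004], -0.0]]
```

View pics/s35.png

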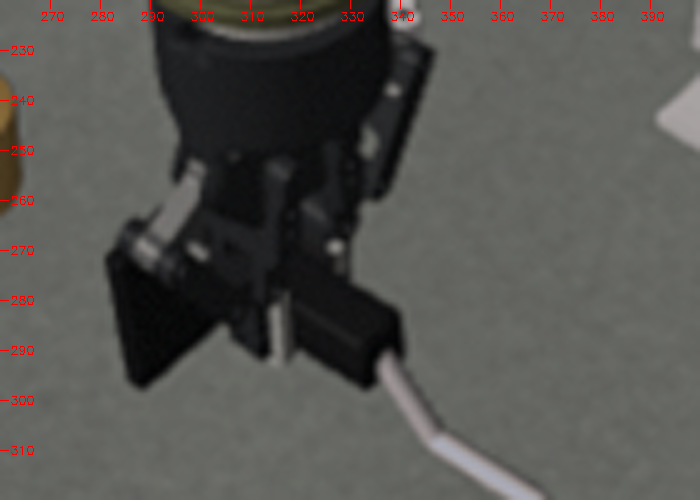

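>>> {"method": "play_rows", "body": {
  "plan": [
    [[0,0,0],0],
    [[0,0,0],0],
    [[0,0,0],0],
    [[0,0,0],0],
    [[0,0,0],0],
    [[0,0,0],0],
    [[0,0,0],0],
    [[0,0,0],0]
  ],
  "fingers": 1,
  "squeeze": 20
}}

```text
t: 51.35
eef_pos: [0.5592, -0.1573, 0.0648]
ee_rot: [0.512, -0.478, 0.501, -0.509]
contact_force: [-0.2, -0.4, 0.6]
grip_width: 0.996
```

>>> {"method": "play_rows", "body": {
  "plan": [
    [[0,-0.05,0],0],
    [[0,-0.15,0],0],
    [[0,-0.3,0],0],
    [[0,-0.4,0],0],
    [[0,-0.4,0],0],
    [[0,-0.4,0],0],
    [[0,-0.4,0],0],
    [[0,-0.2,0],0]
  ]
}}

```text
t: 52.35
eef_pos: [0.5545, -0.1615, 0.1904]
ee_rot: [0.512, -0.477, 0.5, -0.51]
contact_force: [-0.5, 0.3, 1.0]
grip_width: 1.001
```

```bash
python3 - <<'E'
from h import *
s=state();print(s["t"],s["eef_pos"],s["contact_force"],s["grip_width"])
S=read_camera("scene");cv2.imwrite("pics/s36.png",S["frame"][:,:,::-1])
c=read_camera("wrist");cv2.imwrite("pics/w36.png",c["frame"][:,:,::-1])
T=read_camera("top");cv2.imwrite("pics/t36.png",T["frame"][:,:,::-1])
print(w2r(atz(T,(252.9,179.9),.047)))
E
```

```text
52.35 [ 0.55445418 -0.16145439  0.19036533] [-0.52458518  0.32364846  0.99315937] 1.000679357416108
[-132.26922928   -0.14977362   47.        ]
```

View pics/s36.png

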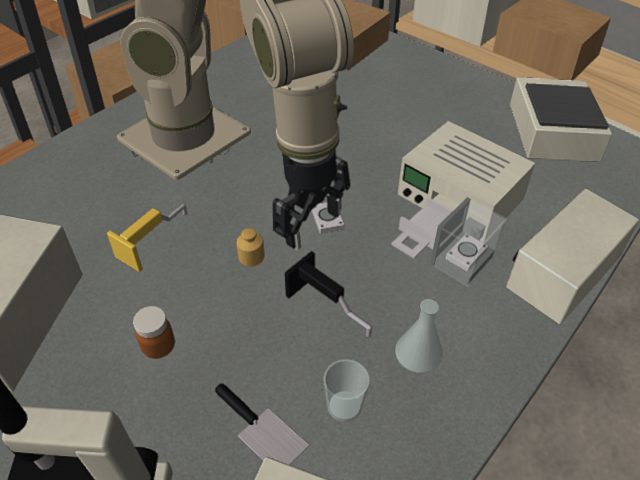

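View pics/w36.png

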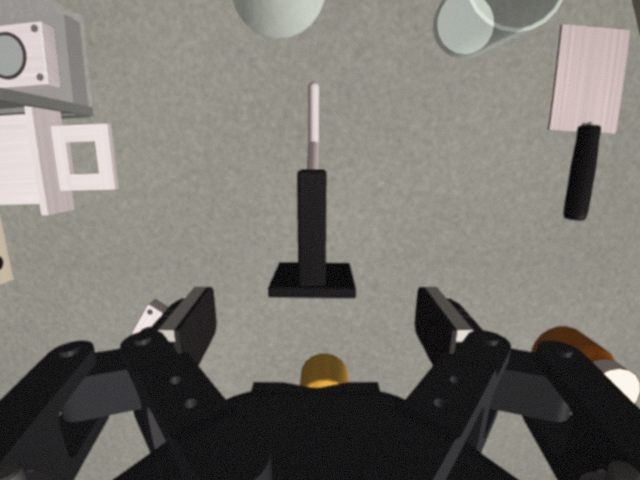

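View pics/t36.png

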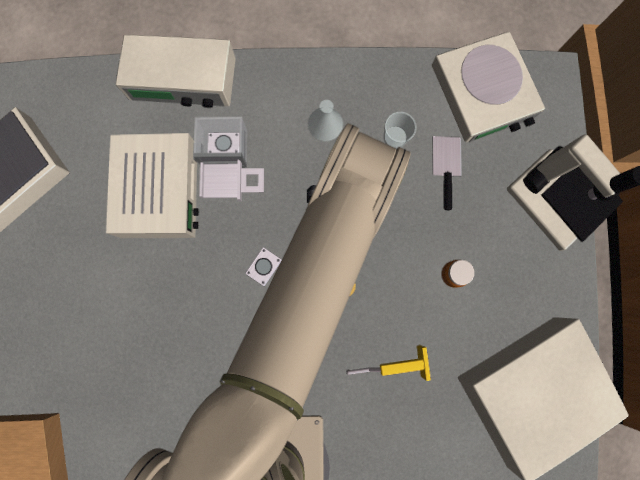

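```bash
python3 -c "
from plant import hand_in;print(hand_in())"
```

```text
the job is handed in; nothing more can be done
None
```

The job is done and handed in at about 52.5 s of the 64 s allowed.

**What happened:**
- I gripped the hook and pulled the tray out to its stop, where the pull force rose to about 7 N.
- On the first push through the flap the carrier tipped over the sill and stood on edge in the bin.
- I reached in with the hook, toppled the carrier back against the sill, pulled the hook out, and pushed the rear edge down and in again. It then dropped flat, right side up.
- I set the hook down on clear bench in a different spot from where it started, and backed the arm off.

**Last checks:**
- The carrier lies flat in the bin and the flap hangs shut behind it.
- The tray's finger hole measures at reader x -132 mm against a nominal -130 mm, which is within camera accuracy.
- The hook stands level on the bench with the gripper clear and open.
- The bystanders I could see in the last pictures are where they started.

**What went less well:**
- **Contact with the reader:** while freeing the carrier, the hook touched the gate frame and pressed on the carrier. The wrist force readings I took, at the end of each move, were never above about 23 N. One of those readings may include the hook's end plate pressing on a front knob; I did not confirm this.
- **Tool tilt:** it drifted a few degrees and the hook pitched slightly in the grip, so its nose dropped a few millimetres on release.
- **Hand clearance:** I saw no contact of the hand with the reader, tray, bin or carrier, but I judged this from the pictures and forces only.

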